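Get the mass hangers out of the cabinet

ROBOT

A 6-joint arm with a two-finger parallel gripper is mounted at the origin on the work surface. World frame = base frame: x ahead of the robot, y to its left, z up, the work surface at z = 0. Lengths are in m, angles in degrees, forces in N, time in s.
With the tool pointing down it reaches from about 0.35 to 0.875 m from the base axis. Payload 4.2 kg.
Tool frame: the origin (TCP) lies at the very end of the fingers, on their centre line; the grasp point (between the pads) lies 19 mm behind it; z points along the fingers, y is the direction in which the jaws open and shut (so a half turn about z gives the same grasp; the last joint's range is limited). The gripper opens to 87 mm and grips with 3 to 60 N. Pads are 19 mm wide; open, the fingers measure 117 mm over their backs; the gripper's body (75 mm by 190 mm) begins 51 mm behind the grasp point.
Start: joints at [14.817, 22.042, 0.453, 0, -68.411, -14.817], TCP at [0.625, 0, 0.197] pointing down, gripper open.
Joint ranges: [-179.83, 179.83], [-69.29, 118.12], [-61.27, 80.66], [-181.25, 117.63], [-171.15, -9.14], [-177.46, 177.46]. Speed limits (degrees/s): [159.86, 159.86, 180, 180, 180, 180].

INTERFACE

Orientations are given as a 3x3 rotation matrix whose columns are the frame's x, y, z axes.
In Python, from station import r, imaging gives the robot as it stands. The module is installed in compiled form; this text tells all that it offers.
- The arm moves only by the tool move_arm, never from a script. Its argument "motion" is one flat list of numbers, 7 for each row, row after row: the shift along the tool's x, y, z in units of 40 mm (1.0 is 40 mm), then the turn, a rotation vector about the tool's x, y, z in units of 5 degrees (1.0 is 5 degrees), then the gripper's target within -1 to 1 (shut at 1, half-way at 0, fully open at -1). In form: [dx, dy, dz, wx, wy, wz, gripper, dx, dy, dz, wx, wy, wz, gripper, ...]. A call has 1 to 20 rows; each row is the pose to reach, as a shift and turn from the pose measured when the call began, along the tool's axes at that moment; what a row does not reach only later rows make up. A row lasts 1/12 s, in which the tool goes at most 41.7 mm and 7.16 degrees, less where a joint would pass 70% of its speed; a pose out of reach is approached as far as the arm can. A call with a gripper value outside its range is refused whole. The fingers move at their own pace and stop on an object; the grip force is fixed at half the most. Time passes only in rows, so rows that repeat a pose let the fingers close. It gives the time, the measured TCP pose, the force and the opening at its end, in the units of the state.
- r.sense(): the state, without advancing time (a new reading comes with each control period).
- imaging.capture(name): name is "scene" or "side" or "wrist"; returns the picture (400x640x3 uint8, blue, green, red); there is no depth.
- imaging.camera_params(name): a dict with "intrinsics" (3x3 intrinsics, pixels), "k1" (the pictures are not rectified: a ray, as slopes to the right and down, at radius r is drawn at 1 + k1 r^2 times it, then the intrinsics apply), "world_from_camera" (4x4, takes a point from camera to world coordinates). Camera axes: x right, y down, z forward; pixel columns grow to the right and rows downward; lengths in m; the calibration is good to about 2 mm. A picture is of the moment at which its call begins: read the wrist's pose just before it. camera_params takes no time and is no camera call; for the wrist camera it gives the pose at the moment of the call.
- r.finish_job(): hands the job in, once; it reports no verdict.
The state is a dict: "time_s": time; "joints": joint angles; "joint_velocities": joint speeds; "effort": joint torques, N m; "tcp_pos": TCP position; "ee_rot": TCP orientation; "wrist_force": force on the tool from outside, world axes, zero at the start; "moment": the same for the moment, N m; "gripper_width": opening from 0.0 (shut) to 1.0 (fully open).
Only numpy, scipy, OpenCV 4.12 (cv2) and the standard library are available. Lean on these libraries where they do the work, as an engineer would, in place of code of your own. Each camera call takes 0.05 s, during which the arm holds its last target.

TASK

Set out the kit for the next lesson: first stand the white beaker, which is in the way of the cabinet door, upright on the grey tray while the door is still shut, then swing the cabinet door wide open by its handle. Lift every mass hanger up and off its peg and stand it upright on the tray beside the beaker, and finally swing the door fully shut again. Leave the other things on the bench where they are.

Things in the scene. Friction and masses are not known exactly. Their poses are not given: they have to be found in the camera images.
- cabinet: clear acrylic cabinet with aluminium edges, fixed, 120 deep (x), 300 wide (y), 210 mm high; walls 6, floor 12 mm, side walls 182 mm high. Origin: centre of its underside; its x points to the back. The front at x = -60 mm faces the robot. Only the rear half of the top (x above 0) is fixed: the front half belongs to the door and swings away with it, so with the door open the pegs are reached from above
- pegs (a point): middle of the row of four pegs inside the cabinet, axes as the cabinet's. Pegs at y = +84, +28, -28, -84 mm from here, steel bar 6 mm thick, coming forward (-x) from the back wall. This point is on the bars' axis at the low spot where an eye hangs, 30 mm behind the cabinet's front and 181 mm above the bench; the tips, 17 mm further forward, are turned up by 9 mm
- door (a joint): hinge of the cabinet door, rad: 0 shut, grows as the door swings out towards the robot and round to the cabinet's +y side, stop at 2.0. It has a little friction and stays where it is left
- door_handle (a point): middle of the door's handle: an upright round steel bar 11 mm thick, 111 mm long (it reaches 55 mm above and below this point), 35 mm in front of the door's outer face and 60 mm in from its free edge. The door's top edge is 65 mm above this point. Moves and turns with the door
- door_hinge (a point): point on the door's upright hinge axis, on the cabinet's +y side, at half the door's height, 16 mm in front of the cabinet's front. The door is 300 wide, 196 high, 15 mm thick, with a level strip along its top edge that reaches 60 mm inward from its inner face (cut away over the 45 mm next to the hinge); it turns clockwise seen from above as it opens
- beaker: white plastic beaker, straight, 62 mm outside diameter, 95 mm high, wall 3 mm, open on top, about 0.09 kg. Origin: centre of its underside, z up. Starts standing in front of the cabinet door
- tray: grey plastic tray, fixed, 180 (its x) by 330 (its y) by 14 mm high with walls and floor 5 mm thick. Origin: centre of its underside on the bench, z up; things in it stand 5 mm above the bench
- stand: bystander: laboratory stand, black base 130 by 100 mm with a steel rod 346 mm tall; origin under the base
- bottle: bystander: white plastic bottle, 60 mm diameter, 160 mm tall; origin under its base
- hanger1: steel mass hanger, about 0.35 kg: disc 46 mm across, 35 mm tall; a flat stem 12 (y) by 8 mm (x), 35 to 109 mm up; a closed upright eye 24 to 28 mm wide (y) of 6 mm bar (x), 108 to 167 mm up, steep sides 120 to 155. Origin: centre of the underside, z up. Hangs by its eye, underside 25 mm above the bench; comes off by going up 20 mm, then forward until its disc clears the peg tip. Stands on its disc. May be absent
- hanger2: steel mass hanger, about 0.35 kg: disc 46 mm across, 35 mm tall; a flat stem 12 (y) by 8 mm (x), 35 to 109 mm up; a closed upright eye 24 to 28 mm wide (y) of 6 mm bar (x), 108 to 167 mm up, steep sides 120 to 155. Origin: centre of the underside, z up. Hangs by its eye, underside 25 mm above the bench; comes off by going up 20 mm, then forward until its disc clears the peg tip. Stands on its disc. May be absent
- hanger3: steel mass hanger, about 0.35 kg: disc 46 mm across, 35 mm tall; a flat stem 12 (y) by 8 mm (x), 35 to 109 mm up; a closed upright eye 24 to 28 mm wide (y) of 6 mm bar (x), 108 to 167 mm up, steep sides 120 to 155. Origin: centre of the underside, z up. Hangs by its eye, underside 25 mm above the bench; comes off by going up 20 mm, then forward until its disc clears the peg tip. Stands on its disc. May be absent
- hanger4: steel mass hanger, about 0.35 kg: disc 46 mm across, 35 mm tall; a flat stem 12 (y) by 8 mm (x), 35 to 109 mm up; a closed upright eye 24 to 28 mm wide (y) of 6 mm bar (x), 108 to 167 mm up, steep sides 120 to 155. Origin: centre of the underside, z up. Hangs by its eye, underside 25 mm above the bench; comes off by going up 20 mm, then forward until its disc clears the peg tip. Stands on its disc. May be absent
Things that resemble listed ones, but are neither listed nor needed, are in the scene too. Leave any yellow look-alike of the beaker alone.

How it is judged (in metres and radians):
On the way, in this order (a step that is already met when the one before it is completed fails the run):
1. the beaker stands released on the tray while the door is still shut (x of beaker in the frame of tray between -0.06 and 0.06 m and y of beaker in the frame of tray between -0.135 and 0.135 m and z of beaker in the frame of tray between -0.002 and 0.014 m and angle between beaker's own z axis and vertical below 0.12 rad and linear speed of beaker below 0.03 m/s and contact force between beaker and the fingers below 0.5 N and value of joint door below 0.25 rad), for 0.2 s.
2. the door is wide open (at least 1.3 rad) (value of joint door above 1.3 rad), for 0.2 s.
3. all mass hangers stand released on the tray (x of hanger1 in the frame of tray between -0.067 and 0.067 m and y of hanger1 in the frame of tray between -0.142 and 0.142 m and z of hanger1 in the frame of tray between -0.002 and 0.014 m and angle between each of hanger1, hanger2, hanger3, hanger4's own z axis and vertical below 0.12 rad and linear speed of each of hanger1, hanger2, hanger3, hanger4 below 0.03 m/s and contact force between each of hanger1, hanger2, hanger3, hanger4 and the fingers below 0.5 N and x of hanger2 in the frame of tray between -0.067 and 0.067 m and y of hanger2 in the frame of tray between -0.142 and 0.142 m and z of hanger2 in the frame of tray between -0.002 and 0.014 m and x of hanger3 in the frame of tray between -0.067 and 0.067 m and y of hanger3 in the frame of tray between -0.142 and 0.142 m and z of hanger3 in the frame of tray between -0.002 and 0.014 m and x of hanger4 in the frame of tray between -0.067 and 0.067 m and y of hanger4 in the frame of tray between -0.142 and 0.142 m and z of hanger4 in the frame of tray between -0.002 and 0.014 m), for 0.2 s.
At the end, for the whole second after the job is handed in: The beaker and all the mass hangers stand upright (within 7 degrees) inside the tray, on its floor, released and at rest, and the cabinet door is shut to within 0.06 rad (all of step 3 and x of beaker in the frame of tray between -0.06 and 0.06 m and y of beaker in the frame of tray between -0.135 and 0.135 m and z of beaker in the frame of tray between -0.002 and 0.014 m and angle between beaker's own z axis and vertical below 0.12 rad and linear speed of beaker below 0.03 m/s and contact force between beaker and the fingers below 0.5 N and value of joint door below 0.06 rad); the robot touches nothing.
It fails at once if a bystander (stand or bottle) is moved by more than 5 cm (distance of any of stand, bottle from where it was at the start of the episode above 0.05 m).
Of hanger1, hanger2, hanger3, hanger4 only 2 to 4 are there at a start; the rules pass over those that are not, and their reading is None.
At some moment in a run one of beaker may be knocked a few centimetres aside while the robot is not near it.
Once in a run the grip may slacken for a moment while it holds something.
It also fails if it takes over 210 s, if anything falls off the work surface, if the arm or the gripper's body presses on something with over 40 N, if the wrist force passes 120 N, or if a joint passes its speed limit or range.

## Working session

There is one attempt and no reset: what is moved stays moved. The work goes in short steps, Python scripts to look and compute and a tool call to move; the robot and the scene stay as the last step left them, time stands still between calls to the robot, and variables do not carry over. Pictures are saved under pics/ and viewed, and the job is handed in when it is done.

Besides the shell and the picture viewer there is one more tool, called after ">>>" in YAML: its name, and indented under it one key for each argument. move_arm: Moves the arm, as the interface text tells. Its arguments: {"type":"object","properties":{"motion":{"type":"array","items":{"type":"number"}}},"required":["motion"]}

```bash
mkdir -p pics; ls; cat > snap.py <<'E'
import sys,cv2
from station import r,imaging
for n in sys.argv[2:]:
    cv2.imwrite(f'pics/{sys.argv[1]}_{n}.png',imaging.capture(n))
E
python3 snap.py a scene side wrist
python3 - <<'E'
from station import r,imaging
import numpy as np
np.set_printoptions(precision=4,suppress=True)
for n in ("scene","side","wrist"):
    p=imaging.camera_params(n);print(n,p['intrinsics'],p['k1']);print(np.array(p['world_from_camera']))
print(r.sense())
E
```

```text
pics
scene [[412.8883   0.     313.3381]
 [  0.     412.8883 201.3784]
 [  0.       0.       1.    ]] 0.020170827236555555
[[ 0.5135  0.8176 -0.2603  0.8331]
 [ 0.8581 -0.4878  0.1607 -0.091 ]
 [ 0.0044 -0.3059 -0.9521  1.0821]
 [ 0.      0.      0.      1.    ]]
side [[383.9868   0.     325.6994]
 [  0.     383.9868 199.3494]
 [  0.       0.       1.    ]] -0.0916320968349579
[[-0.3691  0.8709 -0.3244  0.8362]
 [ 0.9294  0.3483 -0.1223  0.1718]
 [ 0.0065 -0.3466 -0.938   0.9824]
 [ 0.      0.      0.      1.    ]]
wrist [[333.7154   0.     326.5584]
 [  0.     333.7154 208.1426]
 [  0.       0.       1.    ]] -0.041464999304723124
[[-1.      0.0024 -0.0004  0.6242]
 [ 0.0023  0.9704  0.2416 -0.0657]
 [ 0.0009  0.2416 -0.9704  0.3842]
 [ 0.      0.      0.      1.    ]]
{'time_s': 0.15, 'joints': array([ 14.8162,  22.0807,   0.3965,  -0.0182, -68.4111, -14.8193]), 'joint_velocities': array([-0.0553, -0.0488,  0.1942,  0.1091, -0.0337,  0.0308]), 'effort': array([  0.0004, -39.1052,  18.7588,   4.2224,   0.0124,  -0.0001]), 'tcp_pos': array([ 0.6245, -0.    ,  0.1963]), 'ee_rot': array([[-0.0002, -1.    , -0.0017],
       [-1.    ,  0.0002, -0.0001],
       [ 0.0001,  0.0017, -1.    ]]), 'wrist_force': array([ 0.2247, -0.1021, -0.0984]), 'moment': array([ 0.0622,  0.0132, -0.0039]), 'gripper_width': 0.9995704922591788}
```

View pics/a_scene.png

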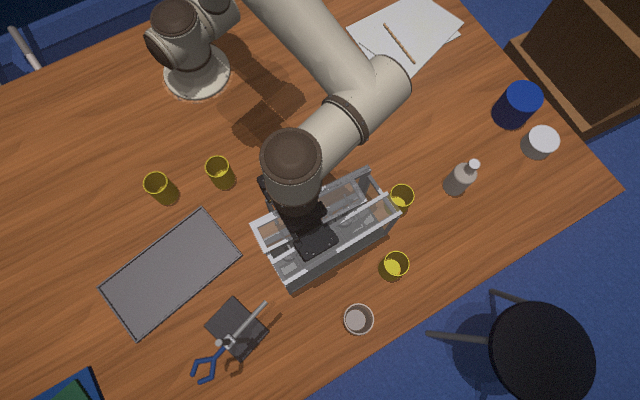

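View pics/a_side.png

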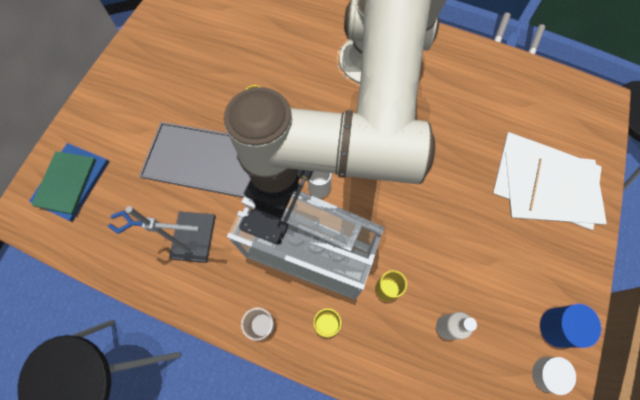

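View pics/a_wrist.png

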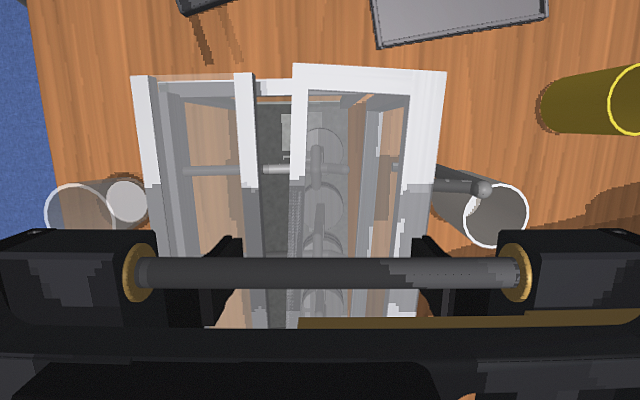

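>>> move_arm:
  motion: [0,0,-1,0,0,0,-1,0,0,-2,0,0,0,-1,0,0,-3,0,0,0,-1,0,0,-4,0,0,0,-1,0,0,-5,0,0,0,-1,0,1,-5,0,0,0,-1,0,2,-5,0,0,0,-1,0,3,-5,0,0,0,-1,0,4,-5,0,0,0,-1,0,5,-5,0,0,0,-1,0,5,-5,0,0,0,-1,0,5,-5,0,0,0,-1]

```text
time_s: 1.15
tcp_pos: [0.423, -0.0002, 0.3979]
ee_rot: [[0.001, -1.0, 0.002], [-1.0, -0.001, 0.001], [-0.001, -0.002, -1.0]]
wrist_force: [0.5, 0.1, 0.8]
gripper_width: 1.002
```

```bash
python3 snap.py b scene side wrist
```

```text
(no output)
```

View pics/b_scene.png

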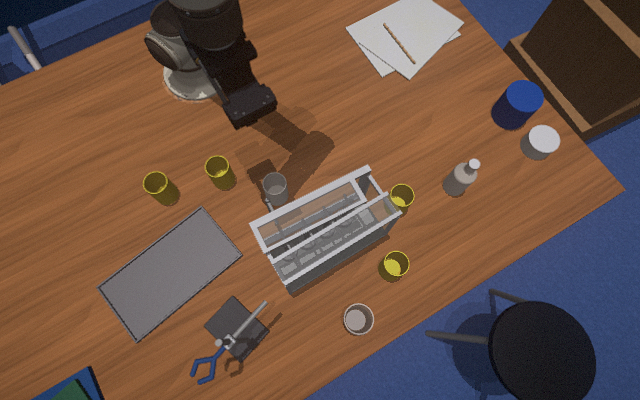

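View pics/b_side.png

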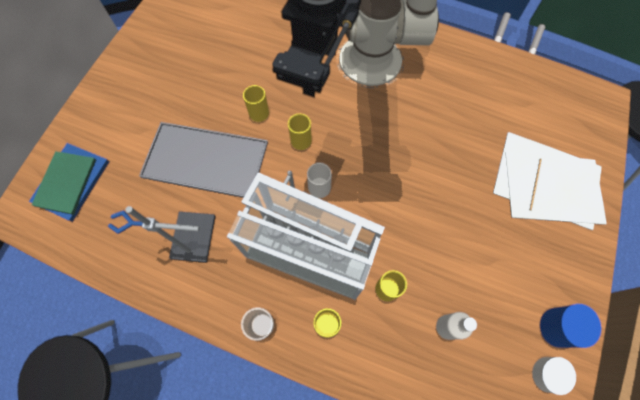

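View pics/b_wrist.png

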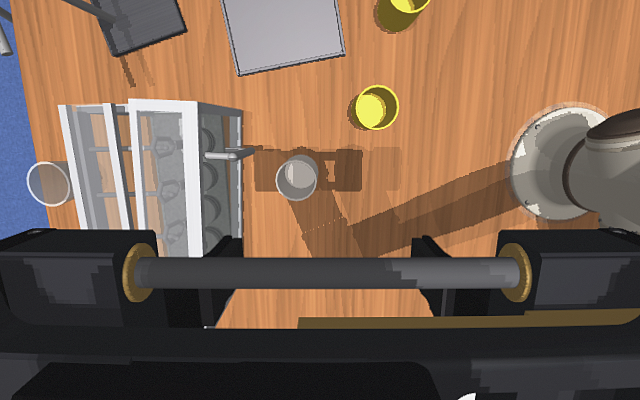

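```bash
cat > h.py <<'E'
import numpy as np,cv2
from station import r,imaging
np.set_printoptions(precision=4,suppress=True)
def ray(n,uv,T=None):
    p=imaging.camera_params(n);K=np.array(p['intrinsics']);T=np.array(p['world_from_camera']) if T is None else T
    d=(np.array(uv,float)-K[:2,2])/[K[0,0],K[1,1]]
    s=d.copy()
    for _ in range(20): s=d/(1+p['k1']*(s@s))
    return T[:3,3],T[:3,:3]@np.array([s[0],s[1],1.])
def plane(n,uv,z,T=None):
    o,d=ray(n,uv,T);return o+d*(z-o[2])/d[2]
def tri(L):
    A=np.zeros((3,3));b=np.zeros(3)
    for n,uv in L:
        o,d=ray(n,uv);d=d/np.linalg.norm(d);P=np.eye(3)-np.outer(d,d);A+=P;b+=P@o
    x=np.linalg.solve(A,b)
    res=[np.linalg.norm((np.eye(3)-np.outer(d/np.linalg.norm(d),d/np.linalg.norm(d)))@(x-o)) for o,d in [ray(n,uv) for n,uv in L]]
    return x,res
def proj(n,P):
    p=imaging.camera_params(n);T=np.linalg.inv(np.array(p['world_from_camera']));c=T[:3,:3]@np.array(P)+T[:3,3]
    s=c[:2]/c[2];s=s*(1+p['k1']*(s@s));K=p['intrinsics'];return np.array([K[0][0]*s[0]+K[0][2],K[1][1]*s[1]+K[1][2]])
def crop(img,x0,y0,x1,y1,k,out):
    c=cv2.resize(img[y0:y1,x0:x1],None,fx=k,fy=k,interpolation=cv2.INTER_CUBIC)
    for x in range((x0+9)//10*10,x1,10):
        cv2.line(c,((x-x0)*k,0),((x-x0)*k,4 if x%50 else 12),(0,0,255),1)
        if x%20==0: cv2.putText(c,str(x),((x-x0)*k-10,24),0,.4,(0,0,255),1)
    for y in range((y0+9)//10*10,y1,10):
        cv2.line(c,(0,(y-y0)*k),(4 if y%50 else 12,(y-y0)*k),(0,0,255),1)
        if y%20==0: cv2.putText(c,str(y),(8,(y-y0)*k+4),0,.4,(0,0,255),1)
    cv2.imwrite(out,c)
E
python3 - <<'E'
from h import *
a=cv2.imread('pics/b_scene.png');crop(a,240,150,420,300,4,'pics/b_sc_c.png')
a=cv2.imread('pics/b_side.png');crop(a,220,150,400,300,4,'pics/b_si_c.png')
# tray mask: grey region contour
for n in('scene','side'):
    a=cv2.imread(f'pics/b_{n}.png').astype(int)
    m=((a.max(2)-a.min(2)<25)&(a.mean(2)>85)&(a.mean(2)<140)).astype('uint8')
    m[:, 260 if n=='scene' else 272:]=0
    m=cv2.morphologyEx(m,cv2.MORPH_OPEN,np.ones((5,5)))
    c=max(cv2.findContours(m,0,2)[0],key=cv2.contourArea)
    (rc)=cv2.minAreaRect(c);print(n,cv2.contourArea(c))
    ap=cv2.approxPolyDP(c,8,True)[:,0];print(ap.tolist())
    P=np.array([plane(n,q,.005) for q in ap]);print(P)
E
```

```text
scene 8258.0
[[205, 210], [102, 285], [135, 337], [238, 257]]
[[ 0.409  -0.1744  0.005 ]
 [ 0.4546 -0.4876  0.005 ]
 [ 0.6145 -0.4661  0.005 ]
 [ 0.5688 -0.1575  0.005 ]]
side 12647.5
[[99, 0], [0, 0], [0, 193], [116, 32]]
[[ 0.0867 -1.0045  0.005 ]
 [ 0.2005 -1.4361  0.005 ]
 [ 0.8355 -0.8527  0.005 ]
 [ 0.1973 -0.847   0.005 ]]
```

View pics/b_sc_c.png

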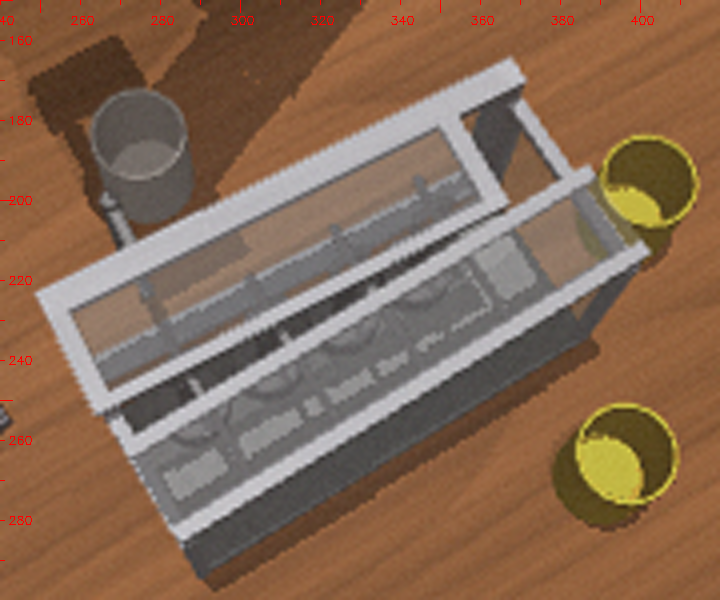

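View pics/b_si_c.png

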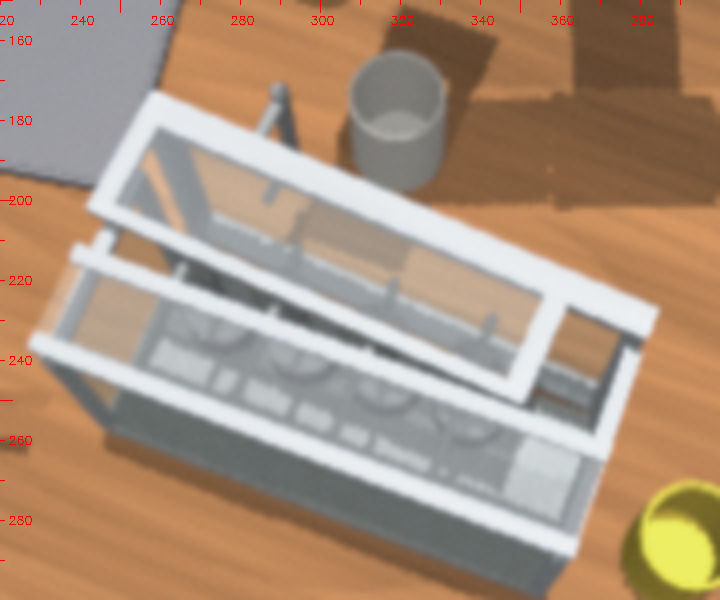

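```bash
python3 - <<'E'
from h import *
pts={'beaker rim':((275,183.3),(319,174)),'rear y+':((402,212),(364,288.5)),'rear y-':((285,284.5),(227.5,236)),
'door y-':((249.5,223.5),(258.5,173)),'door y+':((368.5,164.5),(385,227)),'handletop':((267,200),(289,172)),
'fixfront y-':((272,263),(239,211)),'fixfront y+':((388,192),(372,264)),'stripy-':((264.5,253),(242,202))}
for k,(a,b) in pts.items():
    x,e=tri([('scene',a),('side',b)]);print(k,x,np.array(e)*1000)
    if 'beak' in k: print(plane('scene',a,.095),plane('side',b,.095))
    elif 'han' not in k: print(plane('scene',a,.21),plane('side',b,.21))
# tray side
for q in [(163,125),(268,141),(250,195),(143,170)]: print(plane('side',q,.012))
for q in [(201,207),(242,257),(137,340),(97,286)]: print(plane('scene',q,.012))
print('rim wrist?',proj('wrist',[0.5,0,0.095]))
E
```

```text
beaker rim [0.4737 0.0161 0.0996] [0.2722 0.2722]
[0.4717 0.0166 0.095 ] [0.4721 0.0152 0.095 ]
rear y+ [0.7158 0.2116 0.2086] [0.3001 0.3001]
[0.7157 0.2112 0.21  ] [0.7163 0.2115 0.21  ]
rear y- [ 0.7208 -0.0878  0.2126] [0.1236 0.1236]
[ 0.7204 -0.0878  0.21  ] [ 0.7205 -0.0886  0.21  ]
door y- [ 0.5668 -0.0892  0.2103] [0.1516 0.1516]
[ 0.5668 -0.0892  0.21  ] [ 0.5665 -0.0893  0.21  ]
door y+ [0.5829 0.209  0.2135] [1.3578 1.3578]
[0.5833 0.2099 0.21  ] [0.5803 0.2094 0.21  ]
handletop [ 0.5362 -0.0299  0.2016] [0.1157 0.1157]
fixfront y- [ 0.6657 -0.0889  0.2145] [2.486 2.486]
[ 0.6673 -0.0892  0.21  ] [ 0.6621 -0.0904  0.21  ]
fixfront y+ [0.6631 0.21   0.2119] [1.4107 1.4107]
[0.6613 0.2108 0.21  ] [0.6641 0.2099 0.21  ]
stripy- [ 0.6415 -0.0925  0.2124] [0.4715 0.4715]
[ 0.6405 -0.0925  0.21  ] [ 0.6413 -0.0933  0.21  ]
[ 0.4614 -0.4882  0.012 ]
[ 0.3963 -0.1739  0.012 ]
[ 0.5651 -0.1499  0.012 ]
[ 0.6102 -0.467   0.012 ]
[ 0.3986 -0.1793  0.012 ]
[ 0.5759 -0.1481  0.012 ]
[ 0.6249 -0.4623  0.012 ]
[ 0.4529 -0.4967  0.012 ]
rim wrist? [275.3832 171.1721]
```

>>> move_arm:
  motion: [-0.1,-0.2,0,0,0,-1.4,-1,-0.2,-0.4,0,0,0,-2.8,-1,-0.3,-0.6,0,0,0,-4.2,-1,-0.4,-0.8,0,0,0,-5.6,-1,-0.4,-1,0.5,0,0,-7,-1,-0.4,-1.225,1,0,0,-8.4,-1,-0.4,-1.225,1.5,0,0,-9.8,-1,-0.4,-1.225,2,0,0,-11.2,-1,-0.4,-1.225,3,0,0,-12.6,-1,-0.4,-1.225,4,0,0,-14,-1,-0.4,-1.225,5,0,0,-15.4,-1,-0.4,-1.225,5.5,0,0,-16.8,-1,-0.4,-1.225,6,0,0,-18,-1,-0.4,-1.225,6.3,0,0,-18,-1,-0.4,-1.225,6.3,0,0,-18,-1]

```text
time_s: 2.55
tcp_pos: [0.4723, 0.0156, 0.14]
ee_rot: [[1.0, -0.002, -0.011], [-0.002, -1.0, -0.003], [-0.011, 0.003, -1.0]]
wrist_force: [-0.2, -0.7, -0.5]
gripper_width: 0.999
```

```bash
python3 snap.py c scene side wrist; python3 -c "
from h import *
print(r.sense()['joints'])"
```

```text
[ 21.6032  10.3674 -24.333   -0.0174 -55.4302  68.3735]
```

View pics/c_wrist.png

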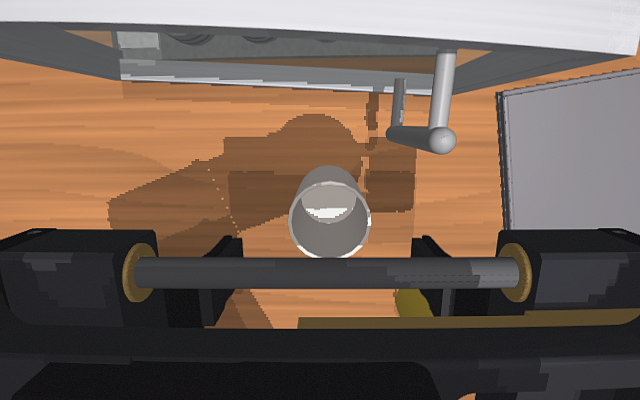

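View pics/c_side.png

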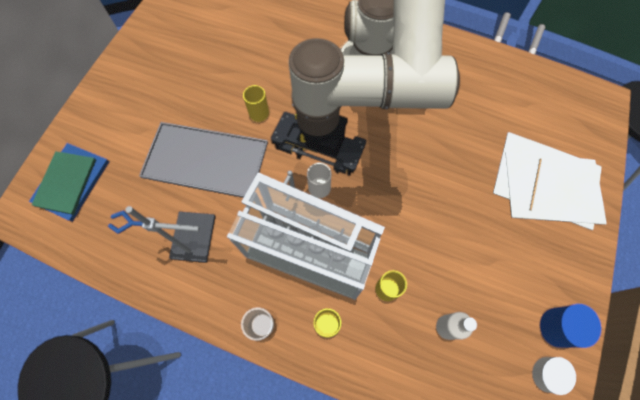

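```bash
python3 -c "
from h import *
print(plane('wrist',(330,219),.095), [plane('wrist',p,.095) for p in((289,219),(371,219),(330,181),(330,258))])"
```

```text
[0.4728 0.0137 0.095 ] [array([0.4729, 0.044 , 0.095 ]), array([ 0.4727, -0.0166,  0.095 ]), array([0.5012, 0.0137, 0.095 ]), array([0.442 , 0.0137, 0.095 ])]
```

>>> move_arm:
  motion: [0,0,0.8,0,0,0,-1,0,0,1.6,0,0,0,-1,0,0,2.2,0,0,0,-1,0,0,2.375,0,0,0,-1,0,0,2.375,0,0,0,-1,0,0,2.375,0,0,0,1,0,0,2.375,0,0,0,1,0,0,2.375,0,0,0,1,0,0,2.375,0,0,0,1,0,0,2.375,0,0,0,1,0,0,2.375,0,0,0,1,0,0,2.375,0,0,0,1,0,0,2.375,0,0,0,1,0,0,2.375,0,0,0,1]

```text
time_s: 3.87
tcp_pos: [0.4758, 0.0164, 0.0502]
ee_rot: [[1.0, -0.0, -0.0], [-0.0, -1.0, -0.0], [-0.0, 0.0, -1.0]]
wrist_force: [-0.7, -1.0, 5.8]
gripper_width: 0.712
```

```bash
python3 snap.py d scene wrist; python3 -c "
from h import *
s=r.sense();print(s['tcp_pos'],s['wrist_force'],s['moment'])
print(plane('scene',(217,166),.095),plane('side',(300,124),.095),plane('scene',(155,182),.095),plane('side',(255,95),.095))"
```

```text
[0.4758 0.0164 0.0503] [-0.3806 -1.2268  5.9561] [-0.2643  0.1648  0.0071]
[ 0.3539 -0.0884  0.095 ] [ 0.3556 -0.0865  0.095 ] [ 0.313  -0.2429  0.095 ] [ 0.3159 -0.239   0.095 ]
```

View pics/d_scene.png

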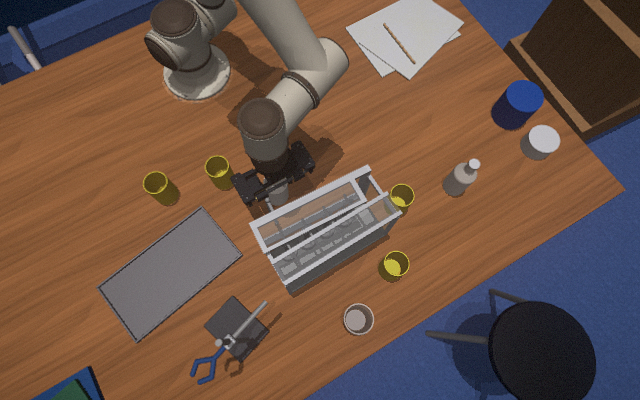

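View pics/d_wrist.png

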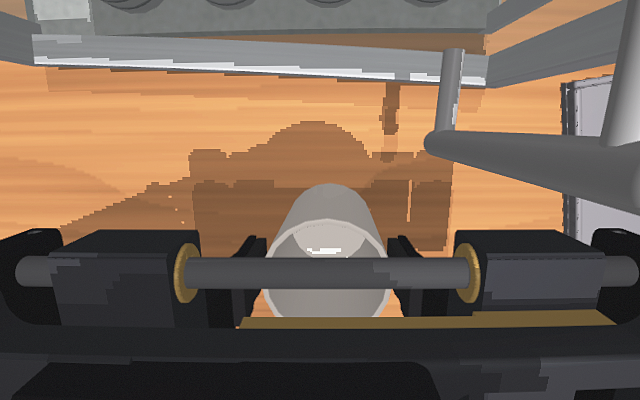

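>>> move_arm:
  motion: [0,0,-0.3,0,0,0,1,0,0,-0.8,0,0,0,1,0,0,-1.6,0,0,0,1,0,0,-2.4,0,0,0,1,0,0,-3.2,0,0,0,1,0,0,-4,0,0,0,1,0,0,-4,0,0,0,1]

```text
time_s: 4.55
tcp_pos: [0.4796, 0.0172, 0.2168]
ee_rot: [[1.0, 0.001, 0.013], [0.001, -1.0, 0.002], [0.013, -0.002, -1.0]]
wrist_force: [0.1, -1.0, -1.3]
gripper_width: 0.713
```

```bash
python3 snap.py e scene wrist
```

```text
(no output)
```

View pics/e_wrist.png

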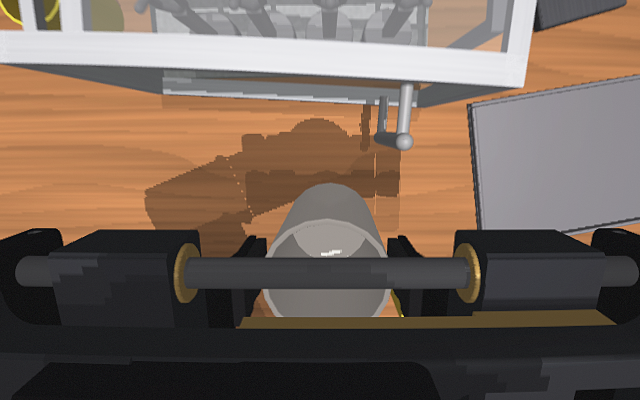

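```bash
python3 -c "
from h import *
print(plane('scene',(268,303),.346),plane('scene',(225,342),.02),plane('side',(196,227),.346),plane('side',(148,224),.02))
for q in [(231,296),(270,325),(240,362),(205,325)]: print(plane('scene',q,.015))
print(r.sense()['joints'])
o=np.array([.511,-.321]);t=np.radians(8.3)
R=np.array([[np.cos(t),-np.sin(t)],[np.sin(t),np.cos(t)]])
for p in [(0,-.1),(.04,.1),(-.04,.1),(.04,.02),(-.04,.02)]: print(p,o+R@p)
"
```

```text
[ 0.7502 -0.1291  0.346 ] [ 0.7404 -0.2798  0.02  ] [ 0.7472 -0.1013  0.346 ] [ 0.7435 -0.3661  0.02  ]
[ 0.65   -0.2179  0.015 ]
[ 0.7617 -0.1676  0.015 ]
[ 0.799  -0.2705  0.015 ]
[ 0.6792 -0.3048  0.015 ]
[ 21.6092   6.6969 -18.3709  -0.0308 -64.8031  68.383 ]
(0, -0.1) [ 0.5254 -0.42  ]
(0.04, 0.1) [ 0.5361 -0.2163]
(-0.04, 0.1) [ 0.457  -0.2278]
(0.04, 0.02) [ 0.5477 -0.2954]
(-0.04, 0.02) [ 0.4685 -0.307 ]
```

```bash
python3 -c "
from h import *
a=cv2.imread('pics/e_scene.png');crop(a,90,190,290,390,3,'pics/e_c.png')"
```

```text
(no output)
```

View pics/e_c.png

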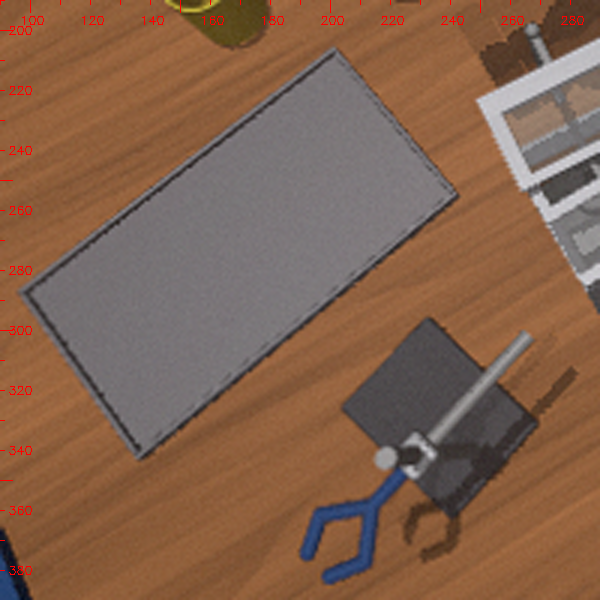

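```bash
python3 -c "
from h import *
print(plane('scene',(266,303),.015),plane('scene',(218,343),.346))
print(plane('side',(196,227),.015),plane('side',(130,222),.346),proj('scene',[.75,-.17,.346]))
print('jaw',tri([('scene',(192,374)),('side',(112,217))]),tri([('scene',(200,383)),('side',(118,230))]))
"
```

```text
[ 0.7104 -0.1506  0.015 ] [ 0.7642 -0.2326  0.346 ]
[ 0.701  -0.2434  0.015 ] [ 0.7841 -0.2165  0.346 ] [247.0493 315.4923]
jaw (array([ 0.7803, -0.3166,  0.2503]), [np.float64(0.0013974574669744317), np.float64(0.001397457466974621)]) (array([ 0.7979, -0.3258,  0.1928]), [np.float64(0.00016462495167256764), np.float64(0.00016462495167279804)])
```

>>> move_arm:
  motion: [0.1,0.4,0,0,0,0,1,0.2,1.1,0,0,0,0,1,0.3,1.9,0,0,0,0,1,0.4,2.7,0,0,0,0,1,0.5,3.5,0,0,0,0,1,0.6,4.3,0,0,0,0,1,0.7,5.1,0,0,0,0,1,0.8,5.9,0,0,0,0,1,0.9,6.7,0,0,0,0,1,1,7.5,0,0,0,0,1,1.1,8.3,0,0,0,0,1,1.14,9.1,0,0,0,0,1,1.14,9.8,0,0,0,0,1,1.14,10.4,0,0,0,0,1,1.14,10.8,0,0,0,0,1,1.14,10.93,0,0,0,0,1,1.14,10.93,0,0,0,0,1,1.14,10.93,0,0,0,0,1]

```text
time_s: 6.15
tcp_pos: [0.5208, -0.4195, 0.2087]
ee_rot: [[1.0, -0.001, -0.001], [-0.001, -1.0, 0.003], [-0.001, -0.003, -1.0]]
wrist_force: [0.3, 0.6, -1.2]
gripper_width: 0.712
```

```bash
python3 snap.py f side wrist; python3 -c "
from h import *
s=r.sense();print(s['tcp_pos'],s['ee_rot'],s['gripper_width'],s['joints'])"
```

```text
[ 0.5213 -0.4191  0.21  ] [[ 1.      0.0007  0.001 ]
 [ 0.0007 -1.      0.0022]
 [ 0.001  -0.0022 -1.    ]] 0.714388967160866 [-25.0475  25.9711   8.5631  -0.1451 -72.5947 115.1325]
```

View pics/f_side.png

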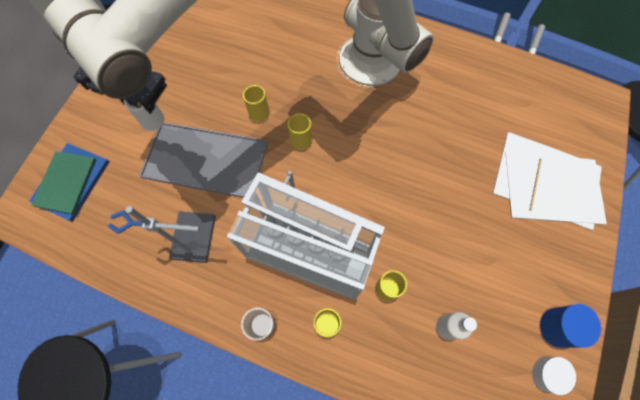

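View pics/f_wrist.png

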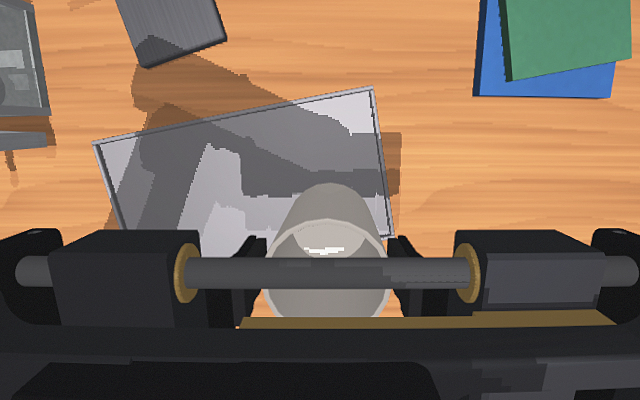

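```bash
python3 -c "
from h import *
for q in [(373,88),(93,145),(394,236)]: print(plane('wrist',q,.014))"
```

```text
[ 0.6267 -0.4696  0.014 ]
[ 0.567  -0.1479  0.014 ]
[ 0.4565 -0.5003  0.014 ]
```

>>> move_arm:
  motion: [0.17,0.1,0.6,0,0,0,1,0.17,0.1,1.3,0,0,0,1,0.17,0.1,2,0,0,0,1,0.17,0.1,2.7,0,0,0,1,0.17,0.1,3.3,0,0,0,1,0.17,0.1,3.6,0,0,0,1,0.17,0.1,3.75,0,0,0,1,0.17,0.1,3.82,0,0,0,1,0.17,0.1,3.85,0,0,0,1,0.17,0.1,3.85,0,0,0,1,0.17,0.1,3.85,0,0,0,1]

```text
time_s: 7.17
tcp_pos: [0.5292, -0.4233, 0.0577]
ee_rot: [[1.0, 0.001, 0.004], [0.001, -1.0, 0.001], [0.004, -0.001, -1.0]]
wrist_force: [0.2, 0.3, -1.3]
gripper_width: 0.711
```

>>> move_arm:
  motion: [0,0,0.06,0,0,0,1,0,0,0.1,0,0,0,1,0,0,0.1,0,0,0,1]

```text
time_s: 7.42
tcp_pos: [0.5302, -0.4238, 0.0554]
ee_rot: [[1.0, 0.001, 0.006], [0.001, -1.0, -0.001], [0.006, 0.001, -1.0]]
wrist_force: [-0.5, 0.4, 4.6]
gripper_width: 0.715
```

Contact with the tray floor; release, then lift.

>>> move_arm:
  motion: [0,0,0,0,0,0,-0.6,0,0,0,0,0,0,-0.8,0,0,0,0,0,0,-1,0,0,0,0,0,0,-1,0,0,0,0,0,0,-1,0,0,0,0,0,0,-1,0,0,-0.6,0,0,0,-1,0,0,-1.3,0,0,0,-1,0,0,-2.1,0,0,0,-1,0,0,-3,0,0,0,-1,0,0,-4,0,0,0,-1,0,-0.8,-5,0,0,0,-1,0,-1.6,-5,0,0,0,-1,0,-2.4,-5,0,0,0,-1,0,-3.2,-5,0,0,0,-1,0,-3.2,-5,0,0,0,-1]

```text
time_s: 8.75
tcp_pos: [0.5287, -0.2913, 0.2564]
ee_rot: [[1.0, 0.006, 0.008], [0.006, -1.0, 0.0], [0.008, -0.0, -1.0]]
wrist_force: [-0.5, -1.2, -0.7]
gripper_width: 1.006
```

```bash
python3 snap.py g scene side wrist; python3 -c "
from h import *
s=r.sense();print(s['tcp_pos'],s['joints'])
a=cv2.imread('pics/g_scene.png');crop(a,90,190,290,350,4,'pics/g_c.png')"
```

```text
[ 0.5289 -0.2955  0.2555] [-13.9079  18.0636   2.9117  -0.0111 -74.4697 104.0332]
```

View pics/g_scene.png

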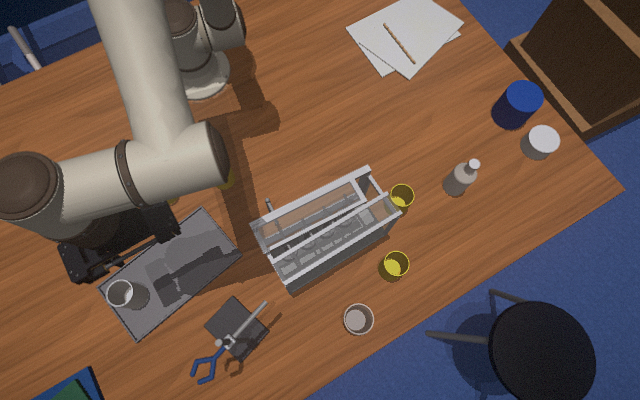

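View pics/g_side.png

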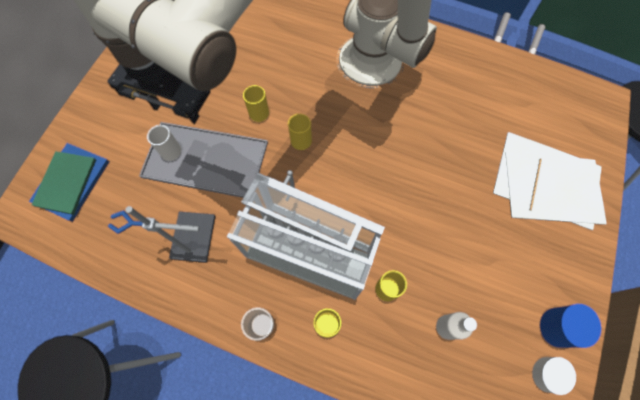

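```bash
python3 -c "
from h import *
a=cv2.imread('pics/g_scene.png');b=cv2.imread('pics/g_side.png')
crop(a,240,180,290,240,6,'pics/t1.png');crop(b,250,160,310,220,6,'pics/t2.png')
A=cv2.imread('pics/t1.png');B=cv2.imread('pics/t2.png');h=max(A.shape[0],B.shape[0])
f=lambda i:cv2.copyMakeBorder(i,0,h-i.shape[0],0,10,0)
cv2.imwrite('pics/g_h.png',np.hstack([f(A),f(B)]))
print(tri([('scene',(120,292.5)),('side',(161,137))]))
print(plane('scene',(120,292.5),.1),plane('side',(161,137),.1))
"
```

```text
(array([ 0.5178, -0.4336,  0.0711]), [np.float64(0.0014460529747957849), np.float64(0.0014460529747958638)])
[ 0.5253 -0.4238  0.1   ] [ 0.5294 -0.4143  0.1   ]
```

View pics/g_h.png

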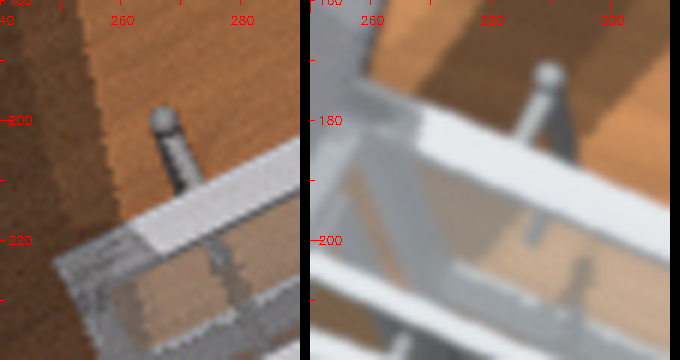

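>>> move_arm:
  motion: [0,-0.5,0,0,0,0,-1,0,-1.3,0,0,0,0,-1,0.1,-2.1,0,0,0,0,-1,0.1,-2.9,0,0,0,0,-1,0.1,-3.7,0,0,0,0,-1,0.1,-4.5,0,0,0,0,-1,0.18,-5.3,0,0,0,0,-1,0.18,-6,0,0,0,0,-1,0.18,-6.5,0,0,0,0,-1,0.18,-6.64,0,0,0,0,-1,0.18,-6.64,0,0,0,0,-1,0.18,-6.64,0,0,0,0,-1]

```text
time_s: 9.9
tcp_pos: [0.5359, -0.0308, 0.2549]
ee_rot: [[1.0, 0.001, 0.006], [0.001, -1.0, -0.002], [0.006, 0.002, -1.0]]
wrist_force: [0.7, -0.3, 1.3]
gripper_width: 0.995
```

```bash
python3 snap.py i wrist; python3 -c "
from h import *
s=r.sense();print(s['tcp_pos'],s['joints'],s['ee_rot'])"
```

```text
[ 0.5358 -0.0311  0.2549] [ 14.1182  11.0626  -6.7072   0.1914 -71.9277  75.8606] [[ 1.      0.0007  0.0059]
 [ 0.0007 -1.     -0.0018]
 [ 0.0059  0.0018 -1.    ]]
```

View pics/i_wrist.png

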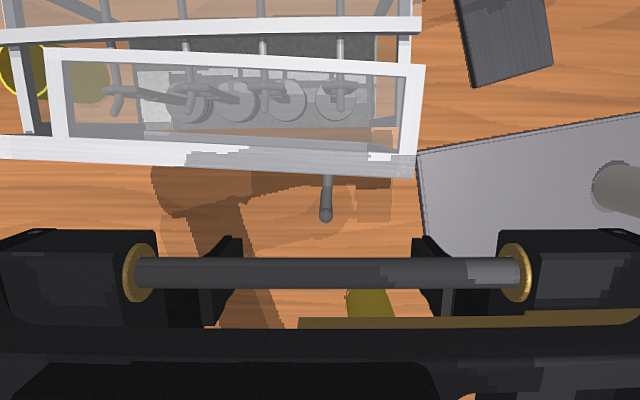

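```bash
python3 -c "
from h import *
print(plane('wrist',(326,214),.2))
for q in [(62,135),(422,175),(426,65),(47,50)]: print(plane('wrist',q,.21))"
```

```text
[ 0.5363 -0.0308  0.2   ]
[0.5964 0.1544 0.21  ]
[ 0.5672 -0.0985  0.21  ]
[ 0.6401 -0.0969  0.21  ]
[0.6525 0.1558 0.21  ]
```

Handle confirmed at (0.536, −0.031). Descend and grip.

>>> move_arm:
  motion: [0,0,0.6,0,0,0,-1,0,0,1.2,0,0,0,-1,0,0,1.8,0,0,0,-1,0,0,2.3,0,0,0,-1,0,0,2.5,0,0,0,-1,0,0,2.5,0,0,0,0,0,0,2.5,0,0,0,1,0,0,2.5,0,0,0,1,0,0,2.5,0,0,0,1,0,0,2.5,0,0,0,1,0,0,2.5,0,0,0,1,0,0,2.5,0,0,0,1,0,0,2.5,0,0,0,1,0,0,2.5,0,0,0,1]

```text
time_s: 11.12
tcp_pos: [0.5364, -0.0312, 0.1551]
ee_rot: [[1.0, 0.001, 0.006], [0.001, -1.0, -0.002], [0.006, 0.002, -1.0]]
wrist_force: [-0.5, -0.5, 0.1]
gripper_width: 0.403
```

```bash
python3 - <<'E'
from h import *
s=r.sense();print(s['tcp_pos'],s['joints'],s['ee_rot'],s['wrist_force'])
p0=s['tcp_pos'];R0=s['ee_rot'];H=np.array([.580,.209,0])
v=(p0-H)[:2];a0=np.arctan2(-v[0],-v[1]);print(np.degrees(a0),np.linalg.norm(v))
out=[]
for k in np.arange(5,106,5):
    t=-np.radians(k);c,sn=np.cos(t),np.sin(t)
    q=np.array([H[0]+c*v[0]-sn*v[1],H[1]+sn*v[0]+c*v[1],p0[2]])
    d=R0.T@(q-p0)/.04
    print(k,q.round(3),d.round(2),'wz',k/5)
E
```

```text
[ 0.5364 -0.0312  0.1551] [ 14.0919  15.3881 -15.865    0.2127 -58.4282  75.8454] [[ 1.      0.0008  0.0062]
 [ 0.0008 -1.     -0.0017]
 [ 0.0062  0.0017 -1.    ]] [-0.5396 -0.5026  0.1283]
10.293122202703978 0.24411895323013794
5 [ 0.516 -0.026  0.155] [-0.52 -0.12 -0.  ] wz 1.0
10 [ 0.495 -0.02   0.155] [-1.03 -0.28 -0.01] wz 2.0
15 [ 0.476 -0.012  0.155] [-1.52 -0.49 -0.01] wz 3.0
20 [ 0.457 -0.002  0.155] [-1.99 -0.74 -0.01] wz 4.0
25 [0.439 0.01  0.155] [-2.43 -1.03 -0.02] wz 5.0
30 [0.422 0.023 0.155] [-2.86 -1.35 -0.02] wz 6.0
35 [0.407 0.037 0.155] [-3.25 -1.71 -0.02] wz 7.0
40 [0.392 0.053 0.155] [-3.6  -2.11 -0.03] wz 8.0
45 [0.379 0.07  0.155] [-3.92 -2.53 -0.03] wz 9.0
50 [0.368 0.088 0.155] [-4.21 -2.98 -0.03] wz 10.0
55 [0.358 0.107 0.155] [-4.45 -3.46 -0.03] wz 11.0
60 [0.35  0.127 0.155] [-4.65 -3.95 -0.04] wz 12.0
65 [0.344 0.147 0.155] [-4.81 -4.46 -0.04] wz 13.0
70 [0.339 0.168 0.155] [-4.92 -4.98 -0.04] wz 14.0
75 [0.337 0.189 0.155] [-4.99 -5.51 -0.04] wz 15.0
80 [0.336 0.21  0.155] [-5.01 -6.04 -0.04] wz 16.0
85 [0.337 0.232 0.155] [-4.98 -6.57 -0.04] wz 17.0
90 [0.34  0.253 0.155] [-4.91 -7.1  -0.04] wz 18.0
95 [0.345 0.273 0.155] [-4.79 -7.62 -0.04] wz 19.0
100 [0.351 0.294 0.155] [-4.63 -8.13 -0.04] wz 20.0
105 [0.359 0.313 0.155] [-4.42 -8.62 -0.04] wz 21.0
```

>>> move_arm:
  motion: [0,0,0,0,0,0,1,0,0,0,0,0,0,1,0,0,0,0,0,0,1,0,0,0,0,0,0,1,0,0,0,0,0,0,1,0,0,0,0,0,0,1,0,0,0,0,0,0,1,0,0,0,0,0,0,1]

```text
time_s: 11.78
tcp_pos: [0.537, -0.0302, 0.155]
ee_rot: [[1.0, 0.001, 0.008], [0.001, -1.0, -0.0], [0.008, 0.0, -1.0]]
wrist_force: [0.3, 4.9, -1.2]
gripper_width: 0.114
```

>>> move_arm:
  motion: [-0.26,-0.05,0,0,0,0.5,1,-0.52,-0.12,0,0,0,1,1,-0.78,-0.2,0,0,0,1.5,1,-1.03,-0.28,0,0,0,2,1,-1.28,-0.38,0,0,0,2.5,1,-1.52,-0.49,0,0,0,3,1,-1.76,-0.61,0,0,0,3.5,1,-1.99,-0.74,0,0,0,4,1,-2.21,-0.88,0,0,0,4.5,1,-2.43,-1.03,0,0,0,5,1,-2.65,-1.19,0,0,0,5.5,1,-2.86,-1.35,0,0,0,6,1]

```text
time_s: 12.78
tcp_pos: [0.4241, 0.0245, 0.155]
ee_rot: [[0.866, -0.501, 0.012], [-0.501, -0.866, 0.001], [0.01, -0.007, -1.0]]
wrist_force: [4.7, 3.8, -0.4]
gripper_width: 0.112
```

```bash
python3 snap.py j side; python3 - <<'E'
from h import *
s=r.sense();print(s['joints'])
E
```

```text
[ 25.7267   3.9958 -30.3262   0.228  -54.9681  34.0213]
```

View pics/j_side.png

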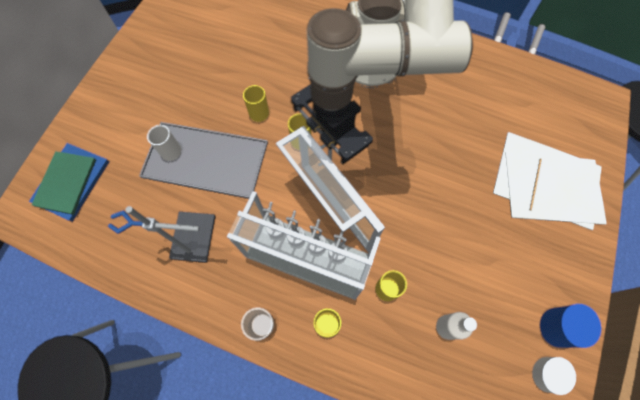

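```bash
cat > arc.py <<'E'
from h import *
import sys
s=r.sense()
p0=s['tcp_pos'];R0=s['ee_rot'];H=np.array([.580,.209,0])
v=(p0-H)[:2];a0=np.arctan2(-v[0],-v[1]);print(np.degrees(a0)-7.4,np.linalg.norm(v))
v=v*.2437/np.linalg.norm(v)
for k in np.arange(*map(float,sys.argv[1:4])):
    t=-np.radians(k);c,sn=np.cos(t),np.sin(t)
    q=np.array([H[0]+c*v[0]-sn*v[1],H[1]+sn*v[0]+c*v[1],p0[2]])
    d=R0.T@(q-p0)/.04
    print(k,q.round(3),d.round(2),'wz',k/5)
E
python3 arc.py 4 81 4
```

```text
33.09333030977981 0.24154439322671403
4.0 [0.409 0.035 0.155] [-0.43 -0.04 -0.  ] wz 0.8
8.0 [0.397 0.047 0.155] [-0.83 -0.16 -0.01] wz 1.6
12.0 [0.387 0.061 0.155] [-1.23 -0.31 -0.01] wz 2.4
16.0 [0.377 0.074 0.155] [-1.62 -0.48 -0.01] wz 3.2
20.0 [0.368 0.089 0.155] [-1.99 -0.68 -0.01] wz 4.0
24.0 [0.36  0.104 0.155] [-2.35 -0.91 -0.02] wz 4.8
28.0 [0.353 0.12  0.155] [-2.69 -1.16 -0.02] wz 5.6
32.0 [0.348 0.136 0.155] [-3.02 -1.44 -0.02] wz 6.4
36.0 [0.343 0.152 0.155] [-3.32 -1.74 -0.02] wz 7.2
40.0 [0.34  0.169 0.155] [-3.61 -2.05 -0.02] wz 8.0
44.0 [0.337 0.186 0.155] [-3.86 -2.39 -0.02] wz 8.8
48.0 [0.336 0.203 0.155] [-4.1  -2.75 -0.02] wz 9.6
52.0 [0.337 0.22  0.155] [-4.31 -3.11 -0.02] wz 10.4
56.0 [0.338 0.237 0.155] [-4.49 -3.5  -0.01] wz 11.2
60.0 [0.34  0.253 0.155] [-4.65 -3.89 -0.01] wz 12.0
64.0 [0.344 0.27  0.155] [-4.78 -4.3  -0.01] wz 12.8
68.0 [0.349 0.286 0.155] [-4.88 -4.71 -0.01] wz 13.6
72.0 [0.355 0.302 0.155] [-4.95 -5.13 -0.  ] wz 14.4
76.0 [0.362 0.318 0.155] [-4.99 -5.55 -0.  ] wz 15.2
80.0 [0.37  0.333 0.155] [-5.01 -5.98  0.  ] wz 16.0
```

>>> move_arm:
  motion: [-0.4,-0.06,0,0,0,0.8,1,-0.83,-0.16,0,0,0,1.6,1,-1.23,-0.31,0,0,0,2.4,1,-1.62,-0.48,0,0,0,3.2,1,-1.99,-0.68,0,0,0,4,1,-2.35,-0.91,0,0,0,4.8,1,-2.69,-1.16,0,0,0,5.6,1,-3.02,-1.44,0,0,0,6.4,1,-3.32,-1.74,0,0,0,7.2,1,-3.61,-2.05,0,0,0,8,1,-3.61,-2.05,0,0,0,8,1]

```text
time_s: 13.75
tcp_pos: [0.3429, 0.1727, 0.1551]
ee_rot: [[0.341, -0.94, 0.021], [-0.94, -0.341, 0.007], [0.0, -0.022, -1.0]]
wrist_force: [13.8, 1.8, -9.6]
gripper_width: 0.12
```

```bash
python3 arc.py 4 41 4;python3 - <<'E'
from h import *
s=r.sense();print(s['joints'])
E
```

```text
73.8899559613635 0.23983077196914623
4.0 [0.337 0.189 0.155] [-0.43 -0.   -0.  ] wz 0.8
8.0 [0.336 0.206 0.155] [-0.84 -0.13  0.  ] wz 1.6
12.0 [0.337 0.223 0.155] [-1.24 -0.28  0.01] wz 2.4
16.0 [0.338 0.24  0.155] [-1.62 -0.46  0.01] wz 3.2
20.0 [0.341 0.257 0.155] [-1.99 -0.67  0.01] wz 4.0
24.0 [0.345 0.273 0.155] [-2.35 -0.91  0.02] wz 4.8
28.0 [0.35  0.29  0.155] [-2.69 -1.16  0.02] wz 5.6
32.0 [0.356 0.305 0.155] [-3.   -1.44  0.03] wz 6.4
36.0 [0.363 0.321 0.155] [-3.3  -1.74  0.04] wz 7.2
40.0 [0.372 0.336 0.155] [-3.58 -2.07  0.04] wz 8.0
[ 51.9795  -0.6801 -35.4536   0.8555 -54.1697 -32.5123]
```

```bash
sed -i 's/\.2437/.239/' arc.py; python3 arc.py 4 37 4
```

```text
73.8899559613635 0.23983077196914623
4.0 [0.342 0.189 0.155] [-0.4  -0.12  0.  ] wz 0.8
8.0 [0.341 0.206 0.155] [-0.8  -0.24  0.  ] wz 1.6
12.0 [0.341 0.223 0.155] [-1.19 -0.39  0.01] wz 2.4
16.0 [0.343 0.239 0.155] [-1.57 -0.57  0.01] wz 3.2
20.0 [0.346 0.256 0.155] [-1.93 -0.77  0.02] wz 4.0
24.0 [0.349 0.272 0.155] [-2.28 -1.    0.02] wz 4.8
28.0 [0.354 0.288 0.155] [-2.61 -1.25  0.03] wz 5.6
32.0 [0.36  0.303 0.155] [-2.92 -1.53  0.03] wz 6.4
36.0 [0.368 0.319 0.155] [-3.22 -1.82  0.04] wz 7.2
```

>>> move_arm:
  motion: [-0.4,-0.12,0,0,0,0.8,1,-0.8,-0.24,0,0,0,1.6,1,-1.19,-0.39,0,0,0,2.4,1,-1.57,-0.57,0,0,0,3.2,1,-1.93,-0.77,0,0,0,4,1,-2.28,-1,0,0,0,4.8,1,-2.61,-1.25,0,0,0,5.6,1,-2.92,-1.53,0,0,0,6.4,1,-3.22,-1.82,0,0,0,7.2,1,-3.22,-1.82,0,0,0,7.2,1,-3.22,-1.82,0,0,0,7.2,1]

```text
time_s: 14.67
tcp_pos: [0.3666, 0.3176, 0.1551]
ee_rot: [[-0.276, -0.961, 0.018], [-0.961, 0.276, 0.004], [-0.008, -0.017, -1.0]]
wrist_force: [-0.5, 0.7, -6.1]
gripper_width: 0.114
```

```bash
python3 snap.py k side scene; python3 arc.py 4 5 4;python3 - <<'E'
from h import *
s=r.sense();print(s['joints'],s['wrist_force'])
E
```

```text
109.34293206544676 0.23944624632298867
4.0 [0.375 0.331 0.155] [-0.4  -0.1   0.01] wz 0.8
[ 60.7077   9.9749 -23.4409   0.9581 -55.8968 -77.2781] [-1.1715  2.0471 -9.2509]
```

View pics/k_side.png

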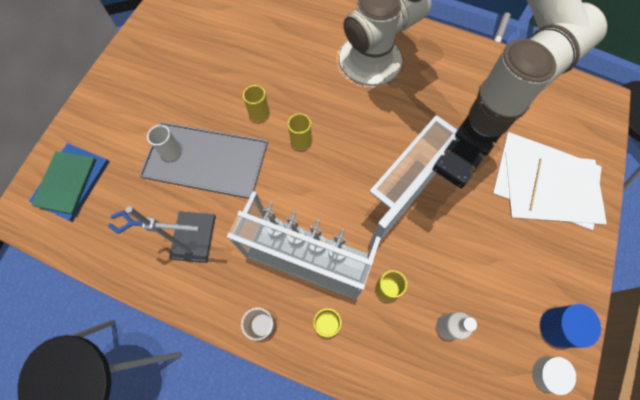

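View pics/k_scene.png

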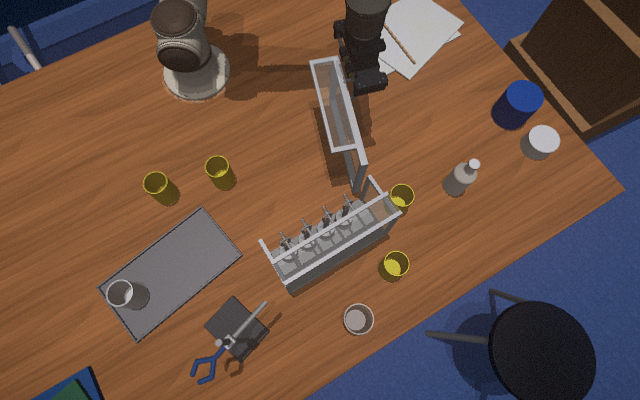

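>>> move_arm:
  motion: [0,0,0,0,0,0,0.5,0,0,0,0,0,0,-0.2,0,0,0,0,0,0,-0.2,0,0,0,0,0,0,-0.2,0,0,0,0,0,0,-0.2,0,0,0,0,0,0,-0.2,0,0,0,0,0,0,-0.2,0,0,-0.5,0,0,0,-0.2,0,0,-1.2,0,0,0,-0.2,0,0,-2,0,0,0,-0.2,0,0,-3,0,0,0,-0.2,0,0,-4,0,0,0,-0.2,0,0,-4.6,0,0,0,-0.2,0,0,-4.6,0,0,0,-0.2,0,0,-4.6,0,0,0,-0.2]

```text
time_s: 16.02
tcp_pos: [0.363, 0.3166, 0.3405]
ee_rot: [[-0.276, -0.961, 0.02], [-0.961, 0.276, 0.007], [-0.012, -0.017, -1.0]]
wrist_force: [-0.8, 0.2, -1.3]
gripper_width: 0.601
```

```bash
python3 snap.py l side scene; python3 - <<'E'
from h import *
a=cv2.imread('pics/l_scene.png');crop(a,250,190,410,295,5,'pics/l_sc.png')
a=cv2.imread('pics/l_side.png');crop(a,220,190,390,300,5,'pics/l_si.png')
E
```

```text
(no output)
```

View pics/l_sc.png

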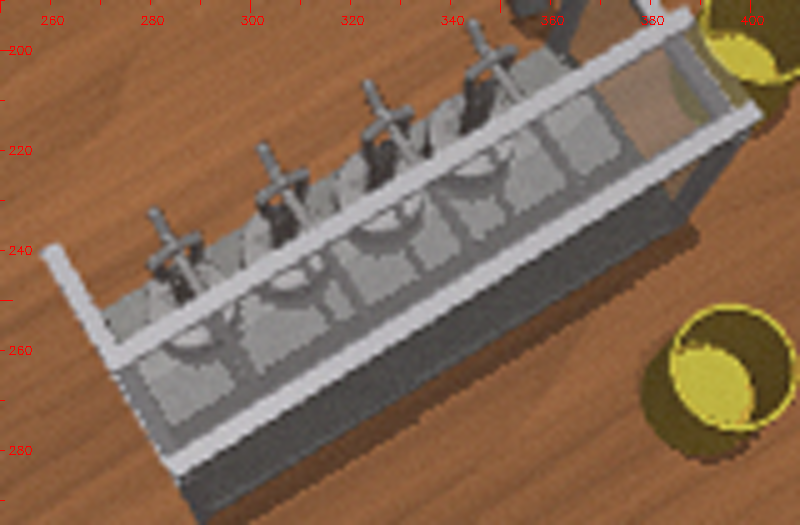

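View pics/l_si.png

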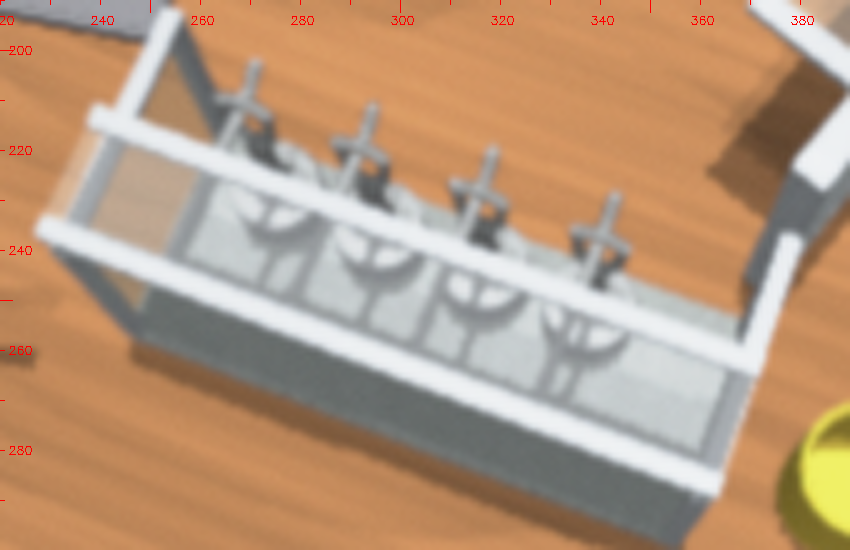

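```bash
python3 - <<'E'
from h import *
E=[((285,238),(268.8,211)),((307,226),(292,220)),((327.5,214),(316,228.5)),((348.5,202),(339.5,238))]
T=[((281,232.5),(270.5,202.5)),((302.5,219.5),(294.5,211.5)),((323.5,207),(318.5,220.5)),((344.5,195),(342.5,229.5))]
for a,b in E: print('eye',tri([('scene',a),('side',b)])[0],plane('scene',a,.192),plane('side',b,.192))
for a,b in T: print('tip',tri([('scene',a),('side',b)])[0],plane('scene',a,.19),plane('side',b,.19))
# expected
c=np.array([.7182,.0617]);t=np.radians(.86);R=np.array([[np.cos(t),-np.sin(t)],[np.sin(t),np.cos(t)]])
for y in(84,28,-28,-84): print(c+R@[-.09,y/1e3], c+R@[-.107,y/1e3])
E
```

```text
eye [ 0.6306 -0.0376  0.186 ] [ 0.6304 -0.0378  0.192 ] [ 0.6338 -0.036   0.192 ]
eye [0.6317 0.0181 0.1875] [0.6318 0.0177 0.192 ] [0.6338 0.0189 0.192 ]
eye [0.6296 0.0729 0.1827] [0.6315 0.0713 0.192 ] [0.6322 0.0741 0.192 ]
eye [0.6313 0.1279 0.1872] [0.6318 0.1269 0.192 ] [0.6331 0.1282 0.192 ]
tip [ 0.6161 -0.0395  0.1967] [ 0.6146 -0.0391  0.19  ] [ 0.614  -0.0413  0.19  ]
tip [0.6142 0.0165 0.1929] [0.6133 0.0169 0.19  ] [0.6135 0.0159 0.19  ]
tip [0.613  0.0722 0.191 ] [0.6124 0.0725 0.19  ] [0.6131 0.0721 0.19  ]
tip [0.6136 0.1275 0.1937] [0.6125 0.1285 0.19  ] [0.6127 0.1273 0.19  ]
[0.6269 0.1443] [0.61   0.1441]
[0.6278 0.0883] [0.6108 0.0881]
[0.6286 0.0324] [0.6116 0.0321]
[ 0.6295 -0.0236] [ 0.6125 -0.0239]
```

```bash
cat > to.py <<'E'
from h import *
import sys
# usage: to.py x y z [yaw_of_toolx_deg]  -> tool-frame shift in units and rotvec in 5deg
s=r.sense();p0=s['tcp_pos'];R0=s['ee_rot']
q=np.array(list(map(float,sys.argv[1:4])))
print('at',p0,'w',s['gripper_width'],'F',s['wrist_force'])
print('shift',R0.T@(q-p0)/.04)
a=np.radians(float(sys.argv[4]) if len(sys.argv)>4 else 180)
Rt=np.array([[np.cos(a),np.sin(a),0],[np.sin(a),-np.cos(a),0],[0,0,-1]])
print('turn',cv2.Rodrigues(R0.T@Rt)[0].ravel()/np.radians(5))
E
python3 to.py .631 -.038 .27 180
```

```text
at [0.3624 0.3156 0.3379] w 0.5986161625882691 F [-1.5193 -0.1641  0.5898]
shift [ 6.6521 -8.8715  1.7856]
turn [-0.0984  0.1776 14.7907]
```

>>> move_arm:
  motion: [0.3,-0.4,0,0,0,1,0.08,0.8,-1,0,0,0,2.2,0.08,1.3,-1.7,0,0,0,3.4,0.08,1.8,-2.4,0,0,0,4.6,0.08,2.3,-3.1,0,0,0,5.8,0.08,2.8,-3.8,0,0,0,7,0.08,3.3,-4.5,0,0,0,8.2,0.08,3.8,-5.1,0,0,0,9.4,0.08,4.3,-5.8,0,0,0,10.6,0.08,4.8,-6.5,0,0,0,11.8,0.08,5.3,-7.2,0,0,0,13,0.08,5.8,-7.8,0,-0.1,0.2,14,0.08,6.3,-8.4,0.5,-0.1,0.2,14.8,0.08,6.6,-8.8,1,-0.1,0.2,14.8,0.08,6.65,-8.87,1.5,-0.1,0.2,14.8,0.08,6.65,-8.87,1.79,-0.1,0.2,14.8,0.08,6.65,-8.87,1.79,-0.1,0.2,14.8,0.08,6.65,-8.87,1.79,-0.1,0.2,14.8,0.08]

```text
time_s: 17.62
tcp_pos: [0.6303, -0.0383, 0.2678]
ee_rot: [[-1.0, 0.001, -0.006], [0.001, 1.0, -0.002], [0.006, -0.002, -1.0]]
wrist_force: [0.4, 0.6, 1.0]
gripper_width: 0.46
```

```bash
python3 snap.py m wrist;  python3 to.py .631 -.038 .27 180
```

```text
at [ 0.6309 -0.038   0.2695] w 0.4581293208863707 F [0.168  0.1083 0.6933]
shift [-0.0021 -0.0003 -0.013 ]
turn [-0.0215 -0.0303 -0.0048]
```

View pics/m_wrist.png

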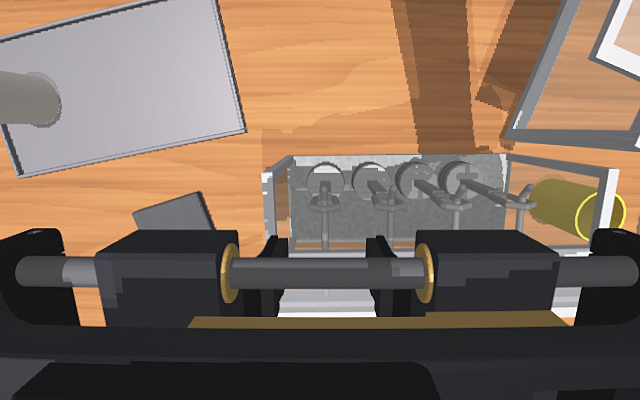

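```bash
python3 -c "
from h import *
a=cv2.imread('pics/m_wrist.png');crop(a,260,150,540,260,3,'pics/m_c.png')
for q in [(325,203),(388,202),(455,201),(521,199)]: print(plane('wrist',q,.19))
for q in [(325,184),(377,184),(418,186),(527,187)]: print(plane('wrist',q,.19))"
```

```text
[ 0.6269 -0.0397  0.19  ]
[0.6262 0.0121 0.19  ]
[0.6255 0.0677 0.19  ]
[0.6238 0.1232 0.19  ]
[ 0.6111 -0.0397  0.19  ]
[0.6112 0.0026 0.19  ]
[0.6129 0.0361 0.19  ]
[0.6137 0.1269 0.19  ]
```

View pics/m_c.png

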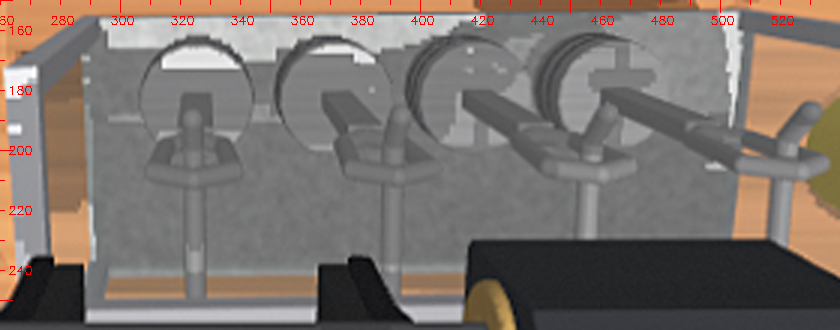

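>>> move_arm:
  motion: [0,-0.03,0.6,0,0,0,0.08,0,-0.03,1.2,0,0,0,0.08,0,-0.03,1.8,0,0,0,0.08,0,-0.03,2.4,0,0,0,0.08,0,-0.03,2.8,0,0,0,0.08,0,-0.03,3,0,0,0,0.08,0,-0.03,3,0,0,0,0.08,0,-0.03,3,0,0,0,1,0,-0.03,3,0,0,0,1,0,-0.03,3,0,0,0,1,0,-0.03,3,0,0,0,1,0,-0.03,3,0,0,0,1,0,-0.03,3,0,0,0,1,0,-0.03,3,0,0,0,1,0,-0.03,3,0,0,0,1,0,-0.03,3,0,0,0,1,0,-0.03,3,0,0,0,1]

```text
time_s: 19.08
tcp_pos: [0.6315, -0.0401, 0.1512]
ee_rot: [[-1.0, 0.0, 0.0], [0.0, 1.0, -0.003], [-0.0, -0.003, -1.0]]
wrist_force: [-0.6, -4.2, 5.7]
gripper_width: 0.297
```

```bash
python3 snap.py n wrist;  python3 to.py .631 -.038 .27 180
```

```text
at [ 0.6315 -0.0401  0.1512] w 0.29373947909100434 F [-0.5197 -3.4984  5.1396]
shift [ 0.0121  0.0436 -2.9694]
turn [-0.0328  0.0016 -0.0028]
```

View pics/n_wrist.png

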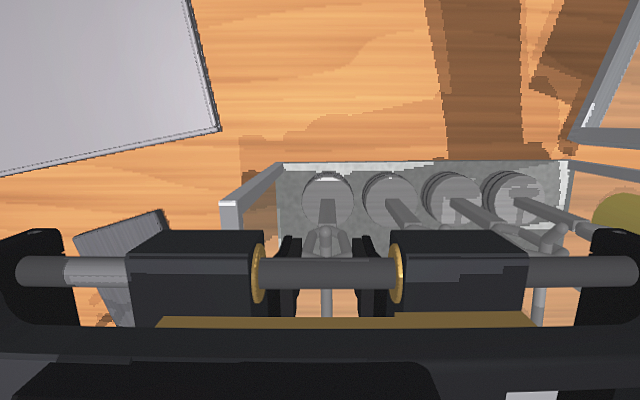

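>>> move_arm:
  motion: [0,0,-0.15,0,0,0,1,0,0,-0.3,0,0,0,1,0,0,-0.45,0,0,0,1,0,0,-0.55,0,0,0,1,0,0,-0.55,0,0,0,1,0,0,-0.55,0,0,0,1]

```text
time_s: 19.63
tcp_pos: [0.6314, -0.0397, 0.1732]
ee_rot: [[-1.0, 0.0, 0.0], [0.0, 1.0, -0.002], [-0.0, -0.002, -1.0]]
wrist_force: [1.0, -0.7, -2.0]
gripper_width: 0.296
```

```bash
python3 snap.py o wrist side;  python3 to.py .631 -.038 .27 180;  python3 -c "
from h import *
a=cv2.imread('pics/o_wrist.png');crop(a,200,150,600,350,2,'pics/o_c.png')"
```

```text
at [ 0.6312 -0.0399  0.1727] w 0.29634538116289766 F [-0.2192 -1.1474 -3.6164]
shift [ 0.0065  0.0399 -2.4331]
turn [-0.0304 -0.0098 -0.0025]
```

View pics/o_c.png

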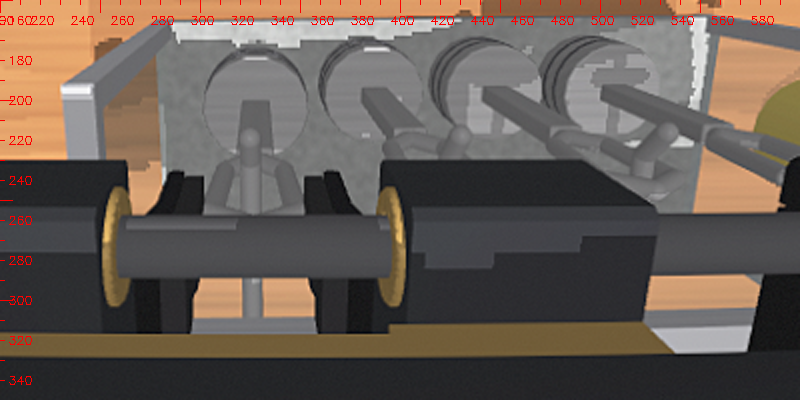

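>>> move_arm:
  motion: [0.2,0,0,0,0,0,1,0.5,0,0,0,0,0,1,0.8,0,0,0,0,0,1,1.1,0,0,0,0,0,1,1.4,0,0,0,0,0,1,1.7,0,0,0,0,0,1,2,0,0,0,0,0,1,2.25,0,0,0,0,0,1,2.25,0,0,0,0,0,1,2.25,0,0,0,0,0,1]

```text
time_s: 20.57
tcp_pos: [0.5407, -0.0398, 0.173]
ee_rot: [[-1.0, 0.0, -0.001], [0.0, 1.0, -0.003], [0.001, -0.003, -1.0]]
wrist_force: [0.9, 0.6, -3.3]
gripper_width: 0.294
```

```bash
python3 snap.py p wrist;  python3 - <<'E'
from h import *
o=np.array([.5118,-.323]);t=np.radians(9.3)
R=np.array([[np.cos(t),-np.sin(t)],[np.sin(t),np.cos(t)]])
for p in [(.04,.1),(-.04,.1),(.04,.02),(-.04,.02)]: print(p,o+R@p)
E
python3 to.py .552 -.297 .172 180
```

```text
(0.04, 0.1) [ 0.5351 -0.2179]
(-0.04, 0.1) [ 0.4562 -0.2308]
(0.04, 0.02) [ 0.548  -0.2968]
(-0.04, 0.02) [ 0.4691 -0.3097]
at [ 0.5413 -0.0398  0.173 ] w 0.2948387795215995 F [-0.7125  0.469  -2.9938]
shift [-0.2687 -6.4294  0.041 ]
turn [-0.0306 -0.0051 -0.0008]
```

View pics/p_wrist.png

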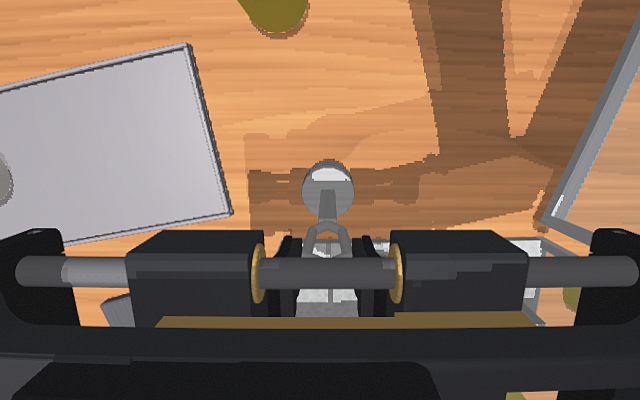

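>>> move_arm:
  motion: [0,-0.3,0,0,0,0,1,0,-0.8,0,0,0,0,1,-0.05,-1.4,0,0,0,0,1,-0.08,-2,0,0,0,0,1,-0.1,-2.6,0,0,0,0,1,-0.12,-3.2,0,0,0,0,1,-0.14,-3.8,0,0,0,0,1,-0.17,-4.4,0,0,0,0,1,-0.17,-5,0,0,0,0,1,-0.17,-5.5,0,0,0,0,1,-0.17,-5.95,0,0,0,0,1,-0.17,-6.25,0,0,0,0,1,-0.17,-6.43,0,0,0,0,1,-0.17,-6.43,0,0,0,0,1,-0.17,-6.43,0,0,0,0,1]

```text
time_s: 21.87
tcp_pos: [0.548, -0.2969, 0.1733]
ee_rot: [[-1.0, 0.001, -0.001], [0.001, 1.0, -0.002], [0.001, -0.002, -1.0]]
wrist_force: [-0.8, 0.3, -4.3]
gripper_width: 0.295
```

```bash
python3 snap.py q wrist;  python3 to.py .548 -.297 .133 180
```

```text
at [ 0.5481 -0.2965  0.1734] w 0.29915069356792745 F [-0.4394  0.1777 -3.2253]
shift [ 0.002  -0.0113  1.0112]
turn [-0.0256 -0.0075  0.0028]
```

View pics/q_wrist.png

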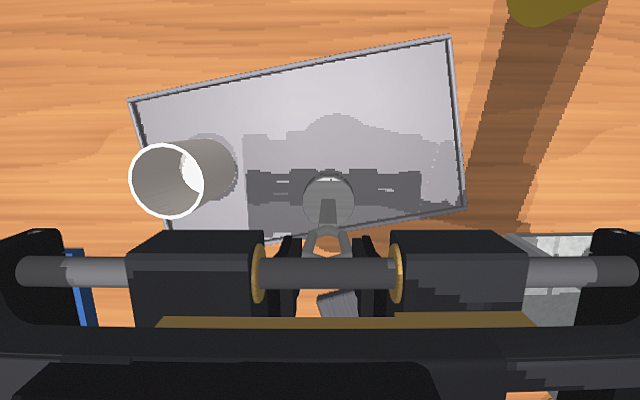

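>>> move_arm:
  motion: [0,0,0.3,0,0,0,1,0,0,0.6,0,0,0,1,0,0,0.85,0,0,0,1,0,0,0.97,0,0,0,1,0,0,1.02,0,0,0,1,0,0,1.05,0,0,0,1,0,0,1.05,0,0,0,1,0,0,1.05,0,0,0,1]

```text
time_s: 22.58
tcp_pos: [0.5486, -0.2965, 0.1324]
ee_rot: [[-1.0, -0.001, 0.001], [-0.001, 1.0, -0.003], [-0.001, -0.003, -1.0]]
wrist_force: [-0.1, 1.1, -0.2]
gripper_width: 0.297
```

Force dropped to zero, so the disc rests on the floor. Release gently and rise.

>>> move_arm:
  motion: [0,0,0.02,0,0,0,1,0,0,0.02,0,0,0,0.3,0,0,0.02,0,0,0,0.2,0,0,0.02,0,0,0,0.1,0,0,0.02,0,0,0,0.08,0,0,0.02,0,0,0,0.08,0,0,0.02,0,0,0,0.08,0,0,-0.3,0,0,0,0.08,0,0,-0.7,0,0,0,0.08,0,0,-1.2,0,0,0,0.08,0,0,-1.8,0,0,0,0.08,0,0,-2.4,0,0,0,0.08,0,0,-3,0,0,0,0.08,0,0,-3.4,0,0,0,0.08,0,0,-3.4,0,0,0,0.08]

```text
time_s: 23.83
tcp_pos: [0.5503, -0.2973, 0.2732]
ee_rot: [[-1.0, -0.001, 0.009], [-0.001, 1.0, -0.006], [-0.009, -0.006, -1.0]]
wrist_force: [-0.1, -0.2, 0.5]
gripper_width: 0.462
```

```bash
python3 snap.py s wrist side;  python3 to.py .631 .0165 .268 180
```

```text
at [ 0.5486 -0.296   0.2686] w 0.46216578770120875 F [-0.1252  0.0456 -1.2716]
shift [-2.0637  7.8129 -0.0001]
turn [-0.0276  0.0231  0.0043]
```

View pics/s_wrist.png

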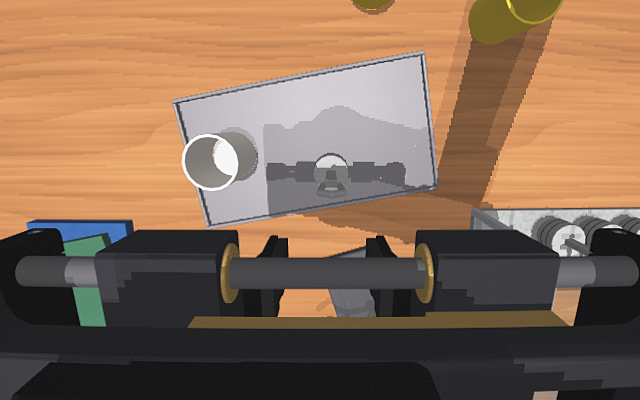

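>>> move_arm:
  motion: [-0.15,0.4,0,0,0,0,0.08,-0.35,1.2,0,0,0,0,0.08,-0.55,2,0,0,0,0,0.08,-0.75,2.8,0,0,0,0,0.08,-0.95,3.6,0,0,0,0,0.08,-1.15,4.4,0,0,0,0,0.08,-1.35,5.2,0,0,0,0,0.08,-1.6,6,0,0,0,0,0.08,-1.8,6.8,0,0,0,0,0.08,-2,7.5,0,0,0,0,0.08,-2.06,7.81,0,0,0,0,0.08,-2.06,7.81,0,0,0,0,0.08,-2.06,7.81,0,0,0,0,0.08]

```text
time_s: 25.02
tcp_pos: [0.6302, 0.0166, 0.2664]
ee_rot: [[-1.0, -0.001, -0.001], [-0.001, 1.0, -0.003], [0.001, -0.003, -1.0]]
wrist_force: [-1.2, 0.3, -1.3]
gripper_width: 0.461
```

```bash
python3 snap.py u wrist;  python3 to.py .631 .0165 .1505 180; python3 -c "
from h import *
a=cv2.imread('pics/u_wrist.png');crop(a,240,140,500,330,3,'pics/u_c.png')
for c in (320,326,332): print(c,plane('wrist',(c,206),.19))
"
```

```text
at [0.6303 0.0158 0.2669] w 0.458324182687539 F [-1.1471 -0.0934  0.25  ]
shift [-0.0191  0.0251  2.9104]
turn [-0.0343 -0.0019  0.0025]
320 [0.6284 0.0099 0.19  ]
326 [0.6284 0.0148 0.19  ]
332 [0.6284 0.0197 0.19  ]
```

View pics/u_c.png

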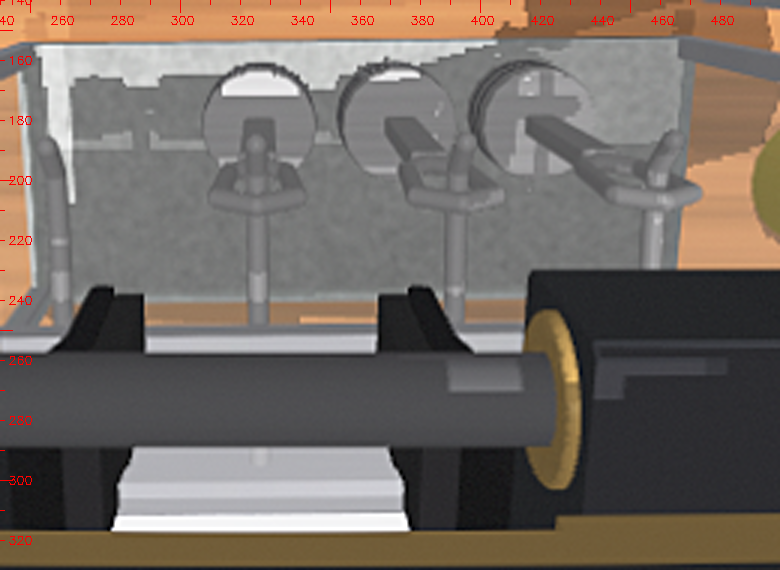

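>>> move_arm:
  motion: [-0.02,-0.03,0.6,0,0,0,0.08,-0.02,-0.03,1.2,0,0,0,0.08,-0.02,-0.03,1.8,0,0,0,0.08,-0.02,-0.03,2.4,0,0,0,0.08,-0.02,-0.03,2.8,0,0,0,0.08,-0.02,-0.03,2.91,0,0,0,0.08,-0.02,-0.03,2.91,0,0,0,0.08,-0.02,-0.03,2.91,0,0,0,1,-0.02,-0.03,2.91,0,0,0,1,-0.02,-0.03,2.91,0,0,0,1,-0.02,-0.03,2.91,0,0,0,1,-0.02,-0.03,2.91,0,0,0,1,-0.02,-0.03,2.91,0,0,0,1,-0.02,-0.03,2.91,0,0,0,1,-0.02,-0.03,2.91,0,0,0,1,-0.02,-0.03,2.91,0,0,0,1]

```text
time_s: 26.4
tcp_pos: [0.6321, 0.015, 0.1518]
ee_rot: [[-1.0, -0.001, 0.003], [-0.001, 1.0, -0.002], [-0.003, -0.002, -1.0]]
wrist_force: [0.4, 5.5, 5.1]
gripper_width: 0.288
```

>>> move_arm:
  motion: [0,0,-0.15,0,0,0,1,0,0,-0.3,0,0,0,1,0,0,-0.45,0,0,0,1,0,0,-0.55,0,0,0,1,0,0,-0.55,0,0,0,1,0,0,-0.55,0,0,0,1]

```text
time_s: 26.9
tcp_pos: [0.6318, 0.0148, 0.1737]
ee_rot: [[-1.0, -0.001, 0.003], [-0.001, 1.0, -0.002], [-0.003, -0.002, -1.0]]
wrist_force: [-0.1, -1.1, -3.0]
gripper_width: 0.294
```

>>> move_arm:
  motion: [0.2,0,0,0,0,0,1,0.5,0,0,0,0,0,1,0.8,0,0,0,0,0,1,1.1,0,0,0,0,0,1,1.4,0,0,0,0,0,1,1.7,0,0,0,0,0,1,2,0,0,0,0,0,1,2.25,0,0,0,0,0,1,2.25,0,0,0,0,0,1,2.25,0,0,0,0,0,1]

```text
time_s: 27.73
tcp_pos: [0.5414, 0.0147, 0.1737]
ee_rot: [[-1.0, -0.001, 0.003], [-0.001, 1.0, -0.002], [-0.003, -0.002, -1.0]]
wrist_force: [-0.2, 0.7, -3.4]
gripper_width: 0.296
```

```bash
python3 snap.py v wrist; python3 to.py .469 -.3095 .173 180
```

```text
at [0.5419 0.0148 0.1736] w 0.29253016393792713 F [-0.2318  0.1898 -2.7069]
shift [ 1.8282 -8.1053  0.029 ]
turn [-0.0254  0.0326  0.0082]
```

View pics/v_wrist.png

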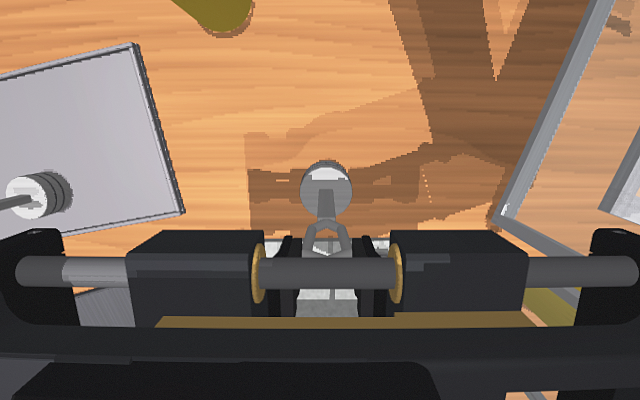

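>>> move_arm:
  motion: [0.2,-0.3,0,0,0,0,1,0.5,-0.8,0,0,0,0,1,0.8,-1.4,0,0,0,0,1,1.1,-2,0,0,0,0,1,1.4,-2.6,0,0,0,0,1,1.65,-3.2,0,0,0,0,1,1.83,-3.8,0,0,0,0,1,1.83,-4.5,0,0,0,0,1,1.83,-5.2,0,0,0,0,1,1.83,-5.9,0,0,0,0,1,1.83,-6.6,0,0,0,0,1,1.83,-7.2,0,0,0,0,1,1.83,-7.65,0,0,0,0,1,1.83,-7.95,0,0,0,0,1,1.83,-8.1,0,0,0,0,1,1.83,-8.1,0,0,0,0,1,1.83,-8.1,0,0,0,0,1]

```text
time_s: 29.2
tcp_pos: [0.4688, -0.309, 0.1739]
ee_rot: [[-1.0, -0.0, 0.003], [-0.0, 1.0, -0.002], [-0.003, -0.002, -1.0]]
wrist_force: [0.0, 0.2, -3.8]
gripper_width: 0.294
```

```bash
python3 snap.py w wrist; python3 to.py .469 -.3095 .133 180
```

```text
at [ 0.469  -0.3086  0.1741] w 0.29218999394144757 F [-0.0686 -0.0892 -3.262 ]
shift [ 0.0017 -0.0202  1.0271]
turn [-0.0208  0.0324  0.0138]
```

View pics/w_wrist.png

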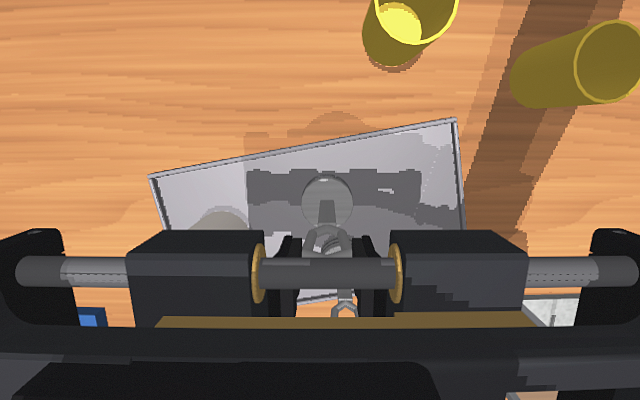

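>>> move_arm:
  motion: [0,0,0.3,0,0,0,1,0,0,0.6,0,0,0,1,0,0,0.85,0,0,0,1,0,0,0.98,0,0,0,1,0,0,1.04,0,0,0,1,0,0,1.07,0,0,0,1,0,0,1.07,0,0,0,1,0,0,1.07,0,0,0,1]

```text
time_s: 29.92
tcp_pos: [0.47, -0.3089, 0.1328]
ee_rot: [[-1.0, -0.002, 0.005], [-0.002, 1.0, -0.003], [-0.005, -0.003, -1.0]]
wrist_force: [-1.1, 1.2, 4.4]
gripper_width: 0.298
```

>>> move_arm:
  motion: [0,0,0,0,0,0,1,0,0,0,0,0,0,0.3,0,0,0,0,0,0,0.2,0,0,0,0,0,0,0.1,0,0,0,0,0,0,0.08,0,0,0,0,0,0,0.08,0,0,0,0,0,0,0.08,0,0,-0.3,0,0,0,0.08,0,0,-0.7,0,0,0,0.08,0,0,-1.2,0,0,0,0.08,0,0,-1.8,0,0,0,0.08,0,0,-2.4,0,0,0,0.08,0,0,-3,0,0,0,0.08,0,0,-3.4,0,0,0,0.08,0,0,-3.4,0,0,0,0.08]

```text
time_s: 31.17
tcp_pos: [0.4711, -0.3096, 0.2733]
ee_rot: [[-1.0, -0.002, 0.013], [-0.002, 1.0, -0.007], [-0.013, -0.007, -1.0]]
wrist_force: [0.4, -0.5, 0.4]
gripper_width: 0.462
```

```bash
python3 snap.py x wrist side;  python3 to.py .631 .070 .268 180
```

```text
at [ 0.4693 -0.3083  0.269 ] w 0.45520824844486346 F [-0.6597  0.2551  0.1651]
shift [-4.0569  9.4513  0.0247]
turn [-0.0311  0.0736  0.0188]
```

View pics/x_wrist.png

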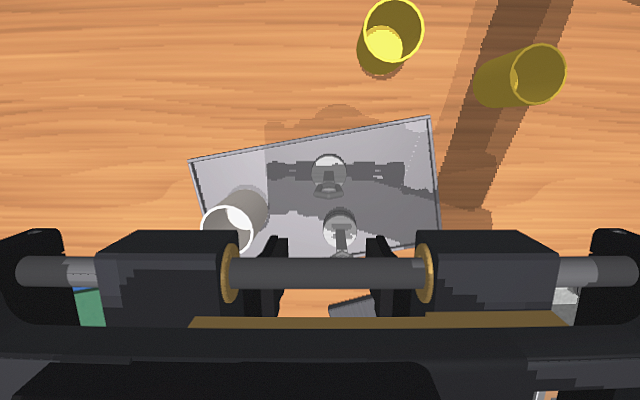

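View pics/x_side.png

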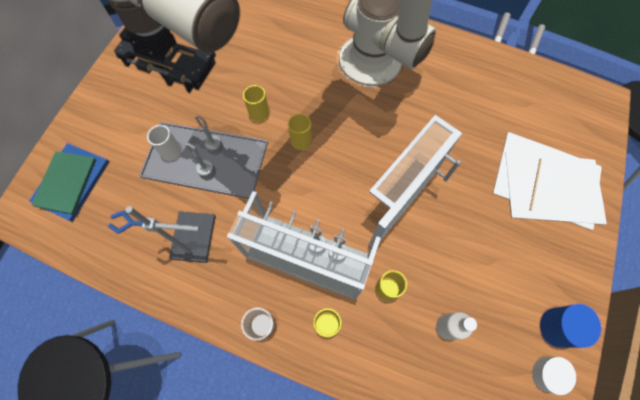

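Two hangers stand on the tray (side view (203,168) and (213,145)) beside the beaker (163,145). On to hanger 3.

>>> move_arm:
  motion: [-0.2,0.4,0,0,0,0,0.08,-0.5,1.1,0,0,0,0,0.08,-0.8,1.8,0,0,0,0,0.08,-1.1,2.5,0,0,0,0,0.08,-1.4,3.2,0,0,0,0,0.08,-1.7,3.9,0,0,0,0,0.08,-2,4.6,0,0,0,0,0.08,-2.3,5.3,0,0,0,0,0.08,-2.6,6,0,0,0,0,0.08,-2.9,6.7,0,0,0,0,0.08,-3.2,7.4,0,0,0,0,0.08,-3.5,8.1,0,0,0,0,0.08,-3.8,8.8,0,0,0,0,0.08,-4,9.3,0,0,0,0,0.08,-4.06,9.45,0,0,0,0,0.08,-4.06,9.45,0,0,0,0,0.08,-4.06,9.45,0,0,0,0,0.08]

```text
time_s: 32.68
tcp_pos: [0.6304, 0.0696, 0.2675]
ee_rot: [[-1.0, -0.002, 0.004], [-0.002, 1.0, -0.004], [-0.004, -0.004, -1.0]]
wrist_force: [0.6, -0.4, 0.5]
gripper_width: 0.459
```

```bash
python3 snap.py y wrist;  python3 to.py .631 .070 .1505 180; python3 -c "
from h import *
a=cv2.imread('pics/y_wrist.png');crop(a,240,140,500,330,3,'pics/y_c.png')
for c in (320,326,332): print(c,plane('wrist',(c,206),.19))
"
```

```text
at [0.6305 0.0691 0.2681] w 0.45496779807070886 F [-0.4059 -0.2931  0.4261]
shift [-0.0004  0.0335  2.9404]
turn [-0.0397  0.052   0.0125]
320 [0.6293 0.0631 0.19  ]
326 [0.6293 0.068  0.19  ]
332 [0.6293 0.073  0.19  ]
```

View pics/y_c.png

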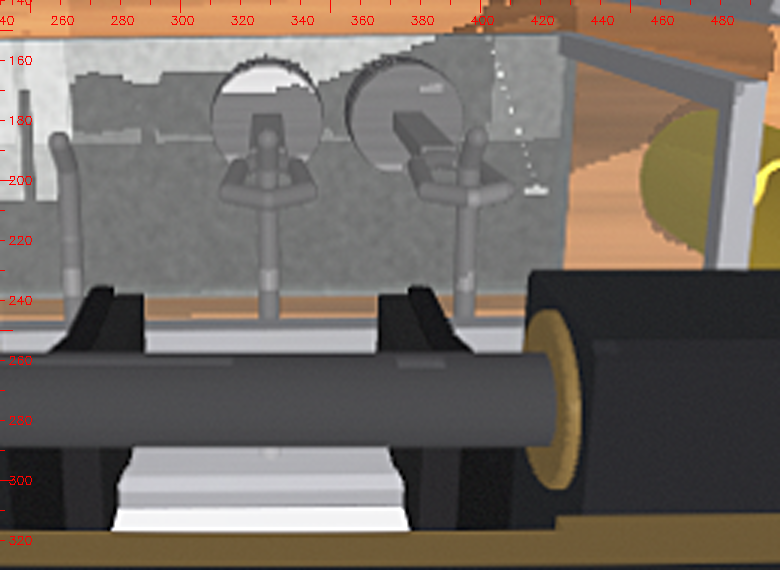

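>>> move_arm:
  motion: [-0.02,0.035,0.6,0,0,0,0.08,-0.02,0.035,1.2,0,0,0,0.08,-0.02,0.035,1.8,0,0,0,0.08,-0.02,0.035,2.4,0,0,0,0.08,-0.02,0.035,2.8,0,0,0,0.08,-0.02,0.035,2.94,0,0,0,0.08,-0.02,0.035,2.94,0,0,0,0.08,-0.02,0.035,2.94,0,0,0,1,-0.02,0.035,2.94,0,0,0,1,-0.02,0.035,2.94,0,0,0,1,-0.02,0.035,2.94,0,0,0,1,-0.02,0.035,2.94,0,0,0,1,-0.02,0.035,2.94,0,0,0,1,-0.02,0.035,2.94,0,0,0,1,-0.02,0.035,2.94,0,0,0,1,-0.02,0.035,2.94,0,0,0,1]

```text
time_s: 34.07
tcp_pos: [0.6329, 0.0709, 0.152]
ee_rot: [[-1.0, -0.002, 0.008], [-0.002, 1.0, -0.002], [-0.008, -0.002, -1.0]]
wrist_force: [0.7, 5.2, 6.1]
gripper_width: 0.29
```

>>> move_arm:
  motion: [0,0,-0.15,0,0,0,1,0,0,-0.3,0,0,0,1,0,0,-0.45,0,0,0,1,0,0,-0.55,0,0,0,1,0,0,-0.55,0,0,0,1,0,0,-0.55,0,0,0,1]

```text
time_s: 34.57
tcp_pos: [0.6326, 0.0707, 0.1739]
ee_rot: [[-1.0, -0.001, 0.008], [-0.001, 1.0, -0.002], [-0.008, -0.002, -1.0]]
wrist_force: [0.6, -0.7, -2.6]
gripper_width: 0.292
```

>>> move_arm:
  motion: [0.2,0,0,0,0,0,1,0.5,0,0,0,0,0,1,0.8,0,0,0,0,0,1,1.1,0,0,0,0,0,1,1.4,0,0,0,0,0,1,1.7,0,0,0,0,0,1,2,0,0,0,0,0,1,2.25,0,0,0,0,0,1,2.25,0,0,0,0,0,1,2.25,0,0,0,0,0,1]

```text
time_s: 35.4
tcp_pos: [0.5421, 0.0705, 0.1734]
ee_rot: [[-1.0, -0.002, 0.008], [-0.002, 1.0, -0.002], [-0.008, -0.002, -1.0]]
wrist_force: [0.2, 0.5, -3.2]
gripper_width: 0.297
```

```bash
python3 snap.py z wrist; python3 to.py .535 -.218 .173 180
```

```text
at [0.5426 0.0706 0.1733] w 0.29544542826836867 F [ 0.5091  0.9846 -2.6343]
shift [ 0.2018 -7.215   0.0235]
turn [-0.0265  0.0889  0.0196]
```

View pics/z_wrist.png

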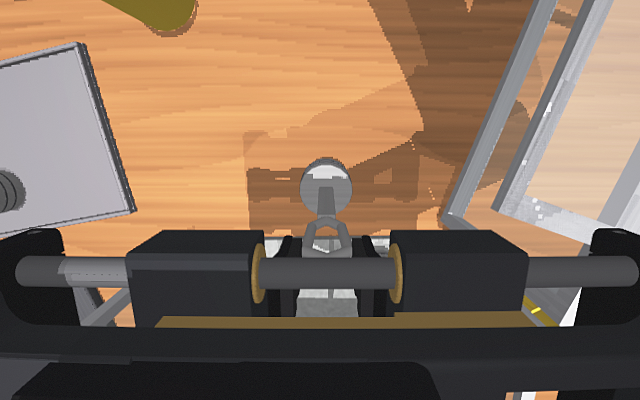

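>>> move_arm:
  motion: [0.05,-0.3,0,0,0,0,1,0.1,-0.8,0,0,0,0,1,0.15,-1.4,0,0,0,0,1,0.2,-2,0,0,0,0,1,0.2,-2.6,0,0,0,0,1,0.2,-3.2,0,0,0,0,1,0.2,-3.8,0,0,0,0,1,0.2,-4.4,0,0,0,0,1,0.2,-5,0,0,0,0,1,0.2,-5.6,0,0,0,0,1,0.2,-6.2,0,0,0,0,1,0.2,-6.7,0,0,0,0,1,0.2,-7.05,0,0,0,0,1,0.2,-7.2,0,0,0,0,1,0.2,-7.2,0,0,0,0,1,0.2,-7.2,0,0,0,0,1]

```text
time_s: 36.78
tcp_pos: [0.5351, -0.2175, 0.1736]
ee_rot: [[-1.0, -0.001, 0.008], [-0.001, 1.0, -0.002], [-0.008, -0.002, -1.0]]
wrist_force: [0.5, -0.5, -2.9]
gripper_width: 0.291
```

```bash
python3 snap.py aa wrist; python3 to.py .535 -.218 .1325 180
```

```text
at [ 0.5352 -0.217   0.1737] w 0.2928372177803744 F [ 0.0632 -0.0296 -1.9828]
shift [ 0.0117 -0.0226  1.0297]
turn [-0.0226  0.0868  0.0208]
```

View pics/aa_wrist.png

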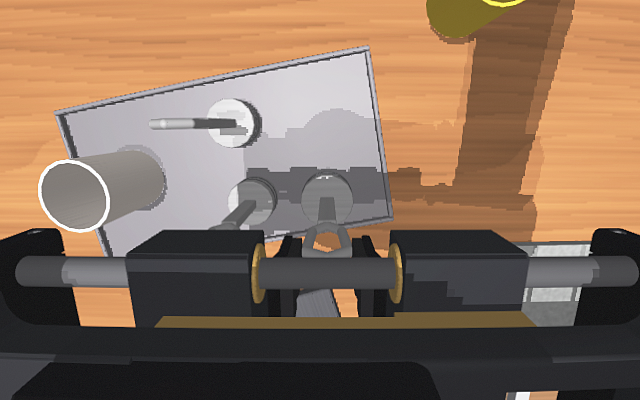

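>>> move_arm:
  motion: [0,0,0.3,0,0,0,1,0,0,0.6,0,0,0,1,0,0,0.85,0,0,0,1,0,0,0.98,0,0,0,1,0,0,1.04,0,0,0,1,0,0,1.06,0,0,0,1,0,0,1.06,0,0,0,1,0,0,1.06,0,0,0,1]

```text
time_s: 37.5
tcp_pos: [0.5362, -0.2172, 0.1325]
ee_rot: [[-1.0, -0.002, 0.01], [-0.002, 1.0, -0.003], [-0.01, -0.003, -1.0]]
wrist_force: [-1.3, 0.6, 2.9]
gripper_width: 0.293
```

>>> move_arm:
  motion: [0,0,0,0,0,0,1,0,0,0,0,0,0,0.3,0,0,0,0,0,0,0.2,0,0,0,0,0,0,0.1,0,0,0,0,0,0,0.08,0,0,0,0,0,0,0.08,0,0,0,0,0,0,0.08,0,0,-0.3,0,0,0,0.08,0,0,-0.7,0,0,0,0.08,0,0,-1.2,0,0,0,0.08,0,0,-1.8,0,0,0,0.08,0,0,-2.4,0,0,0,0.08,0,0,-3,0,0,0,0.08,0,0,-3.4,0,0,0,0.08,0,0,-3.4,0,0,0,0.08]

```text
time_s: 38.75
tcp_pos: [0.5368, -0.2176, 0.2731]
ee_rot: [[-1.0, -0.002, 0.018], [-0.003, 1.0, -0.005], [-0.018, -0.005, -1.0]]
wrist_force: [-0.1, -0.5, 0.6]
gripper_width: 0.46
```

```bash
python3 snap.py ab wrist;  python3 to.py .631 .126 .268 180
```

```text
at [ 0.5358 -0.217   0.2706] w 0.46314564977434036 F [ 0.7056  0.1155 -1.1512]
shift [-2.3963  8.5711  0.0708]
turn [-0.0367  0.1645  0.0242]
```

View pics/ab_wrist.png

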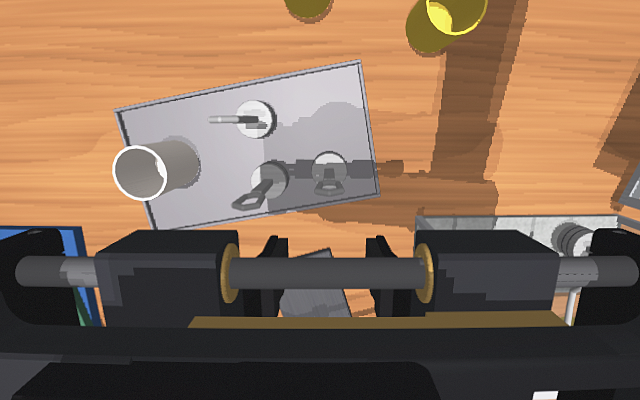

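>>> move_arm:
  motion: [-0.1,0.4,0,0,0,0,0.08,-0.3,1.1,0,0,0,0,0.08,-0.5,1.8,0,0,0,0,0.08,-0.7,2.5,0,0,0,0,0.08,-0.9,3.2,0,0,0,0,0.08,-1.1,3.9,0,0,0,0,0.08,-1.3,4.6,0,0,0,0,0.08,-1.5,5.3,0,0,0,0,0.08,-1.7,6,0,0,0.1,0,0.08,-1.9,6.7,0,0,0.16,0,0.08,-2.1,7.4,0,0,0.16,0,0.08,-2.3,8.1,0,0,0.16,0,0.08,-2.4,8.5,0.05,-0.04,0.16,0,0.08,-2.4,8.57,0.05,-0.04,0.16,0,0.08,-2.4,8.57,0.05,-0.04,0.16,0,0.08,-2.4,8.57,0.05,-0.04,0.16,0,0.08]

```text
time_s: 40.13
tcp_pos: [0.6306, 0.1252, 0.268]
ee_rot: [[-1.0, -0.002, -0.001], [-0.002, 1.0, -0.001], [0.001, -0.001, -1.0]]
wrist_force: [-1.0, 0.5, -0.5]
gripper_width: 0.461
```

```bash
python3 snap.py ac wrist;  python3 to.py .631 .126 .1505 180; python3 -c "
from h import *
a=cv2.imread('pics/ac_wrist.png');crop(a,240,140,500,330,3,'pics/ac_c.png')
for c in (320,326,332): print(c,plane('wrist',(c,206),.19))
"
```

```text
at [0.6307 0.1248 0.2686] w 0.46128654455073875 F [-0.3509 -0.1641  0.2026]
shift [-0.0082  0.0297  2.9514]
turn [-0.0029 -0.005   0.0139]
320 [0.6293 0.1191 0.19  ]
326 [0.6293 0.1241 0.19  ]
332 [0.6293 0.129  0.19  ]
```

View pics/ac_c.png

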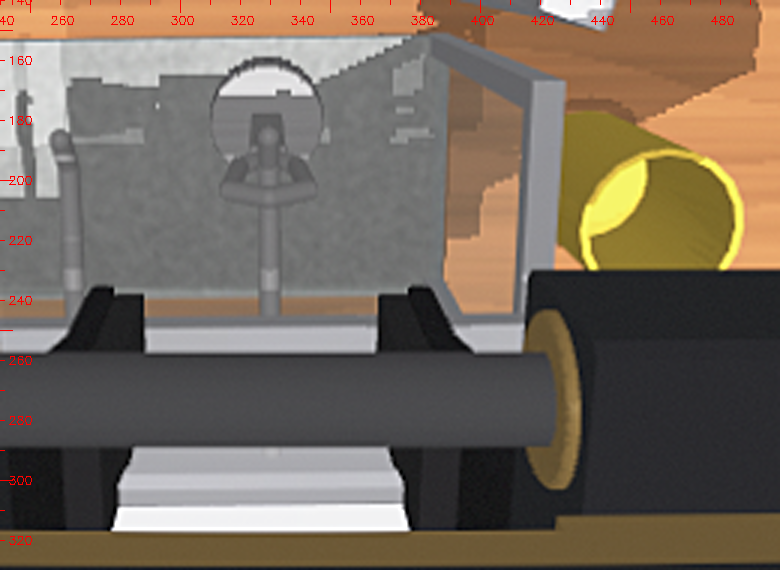

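Eye at column 329 → y ≈ 0.1265; shift +0.04.

>>> move_arm:
  motion: [-0.02,0.04,0.6,0,0,0,0.08,-0.02,0.04,1.2,0,0,0,0.08,-0.02,0.04,1.8,0,0,0,0.08,-0.02,0.04,2.4,0,0,0,0.08,-0.02,0.04,2.8,0,0,0,0.08,-0.02,0.04,2.95,0,0,0,0.08,-0.02,0.04,2.95,0,0,0,0.08,-0.02,0.04,2.95,0,0,0,1,-0.02,0.04,2.95,0,0,0,1,-0.02,0.04,2.95,0,0,0,1,-0.02,0.04,2.95,0,0,0,1,-0.02,0.04,2.95,0,0,0,1,-0.02,0.04,2.95,0,0,0,1,-0.02,0.04,2.95,0,0,0,1,-0.02,0.04,2.95,0,0,0,1,-0.02,0.04,2.95,0,0,0,1]

```text
time_s: 41.52
tcp_pos: [0.6326, 0.1272, 0.1521]
ee_rot: [[-1.0, -0.002, 0.003], [-0.002, 1.0, 0.001], [-0.003, 0.001, -1.0]]
wrist_force: [0.3, 3.0, 5.4]
gripper_width: 0.297
```

>>> move_arm:
  motion: [0,0,-0.15,0,0,0,1,0,0,-0.3,0,0,0,1,0,0,-0.45,0,0,0,1,0,0,-0.55,0,0,0,1,0,0,-0.55,0,0,0,1,0,0,-0.55,0,0,0,1]

```text
time_s: 42.02
tcp_pos: [0.6323, 0.127, 0.1739]
ee_rot: [[-1.0, -0.002, 0.002], [-0.002, 1.0, 0.001], [-0.002, 0.001, -1.0]]
wrist_force: [-0.4, -0.6, -4.1]
gripper_width: 0.292
```

>>> move_arm:
  motion: [0.2,0,0,0,0,0,1,0.5,0,0,0,0,0,1,0.8,0,0,0,0,0,1,1.1,0,0,0,0,0,1,1.4,0,0,0,0,0,1,1.65,0,0,0,0,0,1,1.8,0,0,0,0,0,1,1.8,0,0,0,0,0,1,1.8,0,0,0,0,0,1]

```text
time_s: 42.77
tcp_pos: [0.5604, 0.127, 0.174]
ee_rot: [[-1.0, -0.002, 0.003], [-0.002, 1.0, 0.001], [-0.003, 0.001, -1.0]]
wrist_force: [0.1, -0.3, -4.4]
gripper_width: 0.294
```

```bash
python3 snap.py ad wrist; python3 to.py .456 -.231 .173 180
```

```text
at [0.5608 0.127  0.1739] w 0.2950993317206942 F [ 0.6341  0.1561 -3.7533]
shift [ 2.6359 -8.9457  0.0038]
turn [0.0139 0.0392 0.0204]
```

View pics/ad_wrist.png

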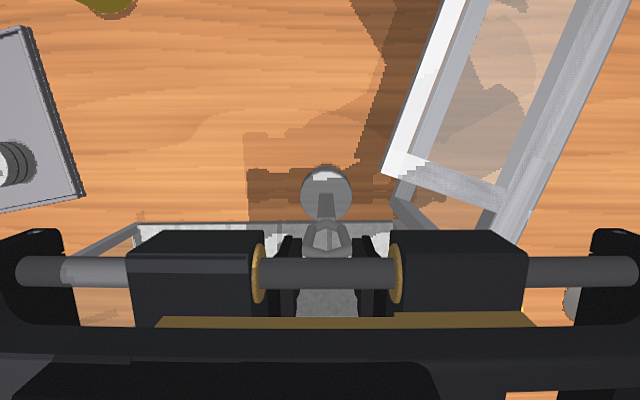

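>>> move_arm:
  motion: [0,-0.3,0,0,0,0,1,0,-0.8,0,0,0,0,1,0,-1.4,0,0,0,0,1,0.2,-2,0,0,0,0,1,0.6,-2.6,0,0,0,0,1,1,-3.2,0,0,0,0,1,1.4,-3.8,0,0,0,0,1,1.8,-4.4,0,0,0,0,1,2.2,-5,0,0,0,0,1,2.5,-5.6,0,0,0,0,1,2.64,-6.2,0,0,0,0,1,2.64,-6.8,0,0,0,0,1,2.64,-7.4,0,0,0,0,1,2.64,-8,0,0,0,0,1,2.64,-8.5,0,0,0,0,1,2.64,-8.8,0,0,0,0,1,2.64,-8.94,0,0,0,0,1,2.64,-8.94,0,0,0,0,1,2.64,-8.94,0,0,0,0,1]

```text
time_s: 44.4
tcp_pos: [0.4555, -0.2305, 0.1729]
ee_rot: [[-1.0, -0.001, 0.003], [-0.001, 1.0, 0.002], [-0.003, 0.002, -1.0]]
wrist_force: [-0.9, 0.4, -3.4]
gripper_width: 0.294
```

```bash
python3 snap.py ae wrist; python3 to.py .456 -.231 .1325 180
```

```text
at [ 0.4556 -0.2302  0.173 ] w 0.29497895596894175 F [-0.6044  0.3772 -3.6354]
shift [-0.0067 -0.0225  1.0121]
turn [0.0192 0.0329 0.0234]
```

View pics/ae_wrist.png

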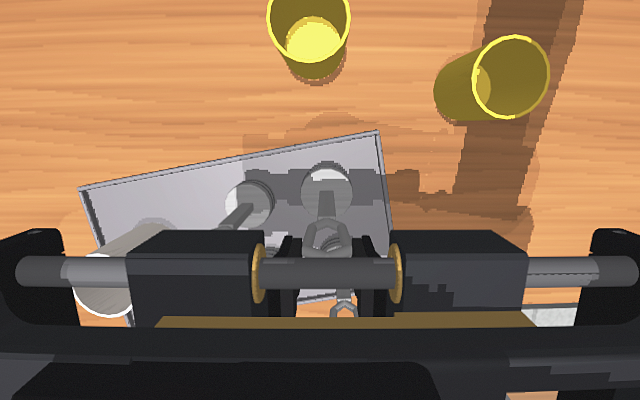

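>>> move_arm:
  motion: [0,0,0.3,0,0,0,1,0,0,0.6,0,0,0,1,0,0,0.85,0,0,0,1,0,0,0.98,0,0,0,1,0,0,1.03,0,0,0,1,0,0,1.05,0,0,0,1,0,0,1.05,0,0,0,1,0,0,1.05,0,0,0,1]

```text
time_s: 45.12
tcp_pos: [0.4574, -0.2303, 0.1327]
ee_rot: [[-1.0, -0.003, 0.007], [-0.003, 1.0, 0.0], [-0.007, 0.0, -1.0]]
wrist_force: [-0.1, 0.1, 6.9]
gripper_width: 0.294
```

>>> move_arm:
  motion: [0,0,0,0,0,0,1,0,0,0,0,0,0,0.3,0,0,0,0,0,0,0.2,0,0,0,0,0,0,0.1,0,0,0,0,0,0,0.08,0,0,0,0,0,0,0.08,0,0,0,0,0,0,0.08,0,0,-0.3,0,0,0,0.08,0,0,-0.7,0,0,0,0.08,0,0,-1.2,0,0,0,0.08,0,0,-1.8,0,0,0,0.08,0,0,-2.4,0,0,0,0.08,0,0,-3,0,0,0,0.08,0,0,-3.4,0,0,0,0.08,0,0,-4.4,0,0,0,0.08,0,0,-4.4,0,0,0,0.08]

```text
time_s: 46.45
tcp_pos: [0.4591, -0.2322, 0.3163]
ee_rot: [[-1.0, -0.004, 0.019], [-0.004, 1.0, -0.005], [-0.019, -0.006, -1.0]]
wrist_force: [0.4, -0.8, 1.0]
gripper_width: 0.459
```

```bash
python3 snap.py af wrist scene side;  python3 to.py .40 .2 .32 -106; python3 -c "
from h import *
a=cv2.imread('pics/af_scene.png');crop(a,90,190,270,345,4,'pics/af_c.png')
s=r.sense();print(s['joints'])"
```

```text
at [ 0.4561 -0.2303  0.3088] w 0.4581170578963243 F [ 0.069   0.2093 -1.5405]
shift [ 1.3708 10.7604 -0.2809]
turn [ -0.0476   0.0801 -14.7679]
[ -8.6367   7.0223  -3.9483  -0.1149 -78.6098 -81.1811]
```

View pics/af_wrist.png

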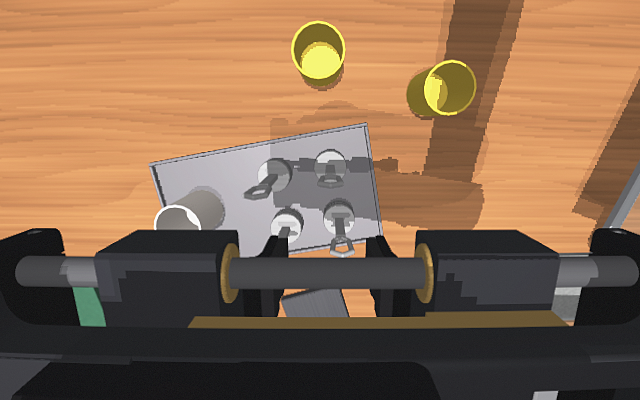

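View pics/af_side.png

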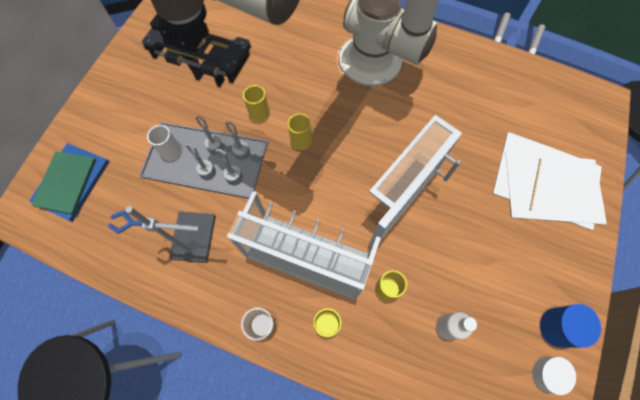

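```bash
python3 to.py .3666 .3176 .305 -106; python3 -c "
from h import *
a=cv2.imread('pics/af_scene.png');crop(a,300,40,420,180,5,'pics/af_h.png')
a=cv2.imread('pics/af_side.png');crop(a,360,100,480,260,4,'pics/af_h2.png')"
```

```text
at [ 0.4561 -0.2303  0.3088] w 0.4581170578963243 F [ 0.069   0.2093 -1.5405]
shift [ 2.2004 13.7024  0.0903]
turn [ -0.0476   0.0801 -14.7679]
```

View pics/af_h.png

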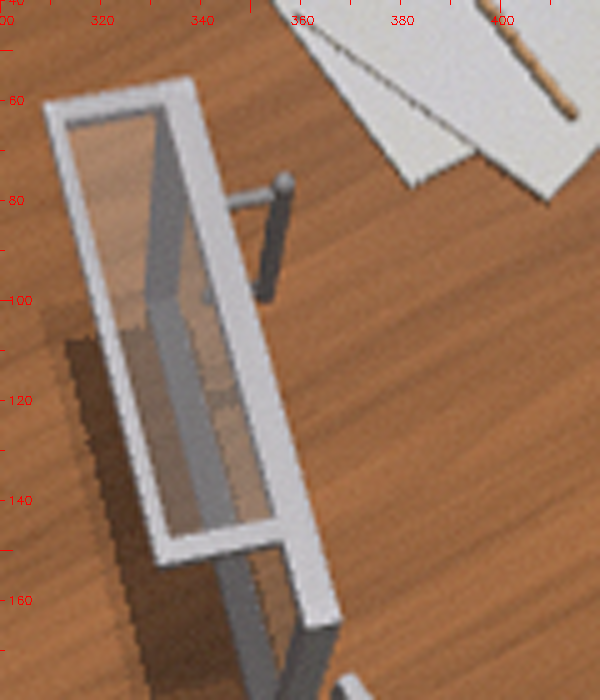

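View pics/af_h2.png

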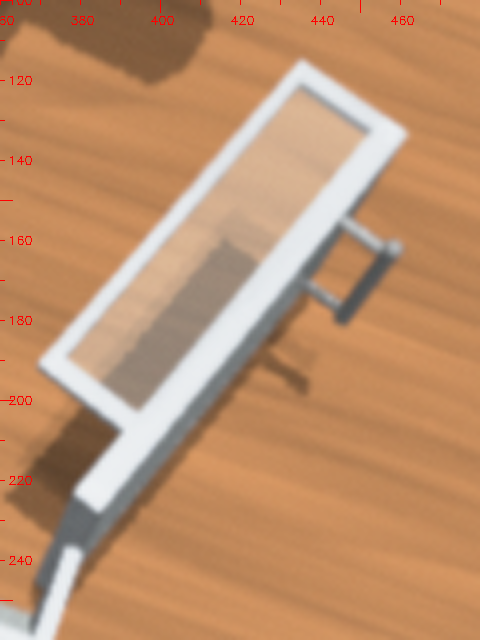

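```bash
python3 -c "
from h import *
print(tri([('scene',(356.5,76.5)),('side',(459,162))]),plane('scene',(356.5,76.5),.2),plane('side',(459,162),.2))"
```

```text
(array([0.363 , 0.3209, 0.1918]), [np.float64(0.00019401992219683992), np.float64(0.0001940199221968173)]) [0.3675 0.317  0.2   ] [0.3677 0.3194 0.2   ]
```

>>> move_arm:
  motion: [0.05,0.4,0,0,0,0,-0.2,0.2,1.1,0,0,0,-0.8,-0.2,0.3,1.9,0,0,0,-1.8,-0.2,0.45,2.7,0,0,0,-2.8,-0.2,0.6,3.6,0,0,0,-3.8,-0.2,0.7,4.5,0,0,0,-4.8,-0.2,0.85,5.4,0,0,0,-5.8,-0.2,1,6.3,0,0,0,-6.8,-0.2,1.15,7.2,0,0,0,-7.8,-0.2,1.3,8.1,0,0,0,-8.8,-0.2,1.45,9,0,0,0,-9.8,-0.2,1.6,9.9,0,0,0,-10.8,-0.2,1.75,10.8,0,0,0,-11.8,-0.2,1.9,11.7,0,0,0,-12.8,-0.2,2,12.5,0,0,0,-13.8,-0.2,2.1,13.2,0,0,0,-14.5,-0.2,2.19,13.6,0,0,0,-14.77,-0.2,2.19,13.71,0.09,0,0.08,-14.77,-0.2,2.19,13.71,0.09,0,0.08,-14.77,-0.2,2.19,13.71,0.09,0,0.08,-14.77,-0.2]

```text
time_s: 48.27
tcp_pos: [0.3668, 0.3171, 0.3038]
ee_rot: [[-0.276, -0.961, 0.001], [-0.961, 0.276, -0.006], [0.005, -0.002, -1.0]]
wrist_force: [-0.5, 0.2, 0.3]
gripper_width: 0.601
```

```bash
python3 snap.py ag wrist;  python3 to.py .367 .318 .155 -106; python3 -c "
from h import *
for c in [(320,214),(326,214)]: print(plane('wrist',c,.2))"
```

```text
at [0.367  0.3169 0.3044] w 0.5991986627507849 F [-0.4441 -1.6505  0.9366]
shift [-0.0424  0.0186  3.7338]
turn [-0.0317 -0.0461 -0.0107]
[0.3762 0.3266 0.2   ]
[0.3709 0.3281 0.2   ]
```

View pics/ag_wrist.png

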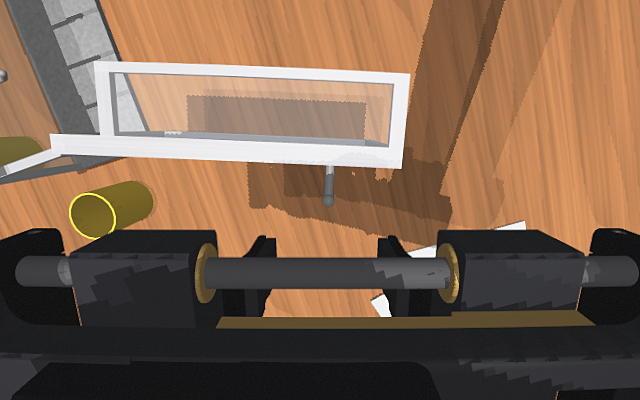

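```bash
python3 -c "
from h import *
for c in [(328,202),(328,199)]: print(plane('wrist',c,.2))"
```

```text
[0.3661 0.3179 0.2   ]
[0.3653 0.3153 0.2   ]
```

Consistent with (0.366, 0.318). Descend and close on the handle.

>>> move_arm:
  motion: [-0.02,0.03,0.8,0,0,0,-0.2,-0.02,0.03,1.6,0,0,0,-0.2,-0.02,0.03,2.4,0,0,0,-0.2,-0.02,0.03,3.1,0,0,0,-0.2,-0.02,0.03,3.6,0,0,0,-0.2,-0.02,0.03,3.73,0,0,0,-0.2,-0.02,0.03,3.73,0,0,0,1,-0.02,0.03,3.73,0,0,0,1,-0.02,0.03,3.73,0,0,0,1,-0.02,0.03,3.73,0,0,0,1,-0.02,0.03,3.73,0,0,0,1,-0.02,0.03,3.73,0,0,0,1,-0.02,0.03,3.73,0,0,0,1,-0.02,0.03,3.73,0,0,0,1,-0.02,0.03,3.73,0,0,0,1,-0.02,0.03,3.73,0,0,0,1,-0.02,0.03,3.73,0,0,0,1,-0.02,0.03,3.73,0,0,0,1]

```text
time_s: 49.82
tcp_pos: [0.366, 0.3178, 0.1555]
ee_rot: [[-0.276, -0.961, 0.001], [-0.961, 0.276, -0.004], [0.003, -0.002, -1.0]]
wrist_force: [-5.8, 2.7, 3.9]
gripper_width: 0.111
```

```bash
cat > arcb.py <<'E'
from h import *
import sys
# closing; usage arcb start stop step (deg of closing)
s=r.sense()
p0=s['tcp_pos'];R0=s['ee_rot'];H=np.array([.580,.209,0])
v=(p0-H)[:2];a0=np.degrees(np.arctan2(-v[0],-v[1]))-7.4;r0=np.linalg.norm(v);print('door',a0,'r',r0,s['gripper_width'],s['wrist_force'])
for k in np.arange(*map(float,sys.argv[1:4])):
    a=np.radians(a0-k+7.4); rr=np.interp(a0-k,[0,30,70,110],[.2441,.2418,.2396,.2395])
    q=np.array([H[0]-rr*np.sin(a),H[1]-rr*np.cos(a),.155])
    d=R0.T@(q-p0)/.04
    print(k,q.round(3),d.round(2),'wz',-k/5)
E
python3 arcb.py 4 65 4
```

```text
door 109.5454795813836 r 0.2401004604220071 0.11149886471669954 [-5.81    2.6959  3.8873]
4.0 [0.359 0.302 0.155] [0.42 0.05 0.01] wz -0.8
8.0 [0.353 0.287 0.155] [0.83 0.09 0.01] wz -1.6
12.0 [0.349 0.271 0.155] [1.25 0.09 0.02] wz -2.4
16.0 [0.345 0.254 0.155] [1.67 0.07 0.02] wz -3.2
20.0 [0.342 0.238 0.155] [2.08 0.02 0.02] wz -4.0
24.0 [0.341 0.221 0.155] [ 2.49 -0.06  0.02] wz -4.8
28.0 [0.34  0.205 0.155] [ 2.9  -0.17  0.02] wz -5.6
32.0 [0.341 0.188 0.155] [ 3.29 -0.31  0.02] wz -6.4
36.0 [0.343 0.171 0.155] [ 3.68 -0.47  0.02] wz -7.2
40.0 [0.347 0.155 0.155] [ 4.05 -0.66  0.03] wz -8.0
44.0 [0.351 0.139 0.155] [ 4.41 -0.87  0.03] wz -8.8
48.0 [0.356 0.123 0.155] [ 4.76 -1.11  0.03] wz -9.6
52.0 [0.362 0.107 0.155] [ 5.08 -1.37  0.03] wz -10.4
56.0 [0.37  0.092 0.155] [ 5.39 -1.65  0.03] wz -11.2
60.0 [0.378 0.078 0.155] [ 5.68 -1.95  0.03] wz -12.0
64.0 [0.388 0.064 0.155] [ 5.95 -2.28  0.04] wz -12.8
```

>>> move_arm:
  motion: [0.42,0.05,0,0,0,-0.8,1,0.83,0.09,0,0,0,-1.6,1,1.25,0.09,0,0,0,-2.4,1,1.67,0.07,0,0,0,-3.2,1,2.08,0.02,0,0,0,-4,1,2.49,-0.06,0,0,0,-4.8,1,2.9,-0.17,0,0,0,-5.6,1,3.29,-0.31,0,0,0,-6.4,1,3.68,-0.47,0,0,0,-7.2,1,4.05,-0.66,0,0,0,-8,1,4.05,-0.66,0,0,0,-8,1]

```text
time_s: 50.73
tcp_pos: [0.346, 0.152, 0.1555]
ee_rot: [[0.406, -0.914, -0.0], [-0.914, -0.406, -0.006], [0.005, 0.002, -1.0]]
wrist_force: [-2.9, -1.6, -0.9]
gripper_width: 0.112
```

```bash
python3 arcb.py 4 77 4
```

```text
door 68.91516602269913 r 0.2408653216731548 0.11187649969501061 [-2.9001 -1.5894 -0.9117]
4.0 [0.351 0.136 0.155] [0.42 0.04 0.01] wz -0.8
8.0 [0.357 0.12  0.155] [0.84 0.07 0.02] wz -1.6
12.0 [0.363 0.105 0.155] [1.25 0.08 0.02] wz -2.4
16.0 [0.371 0.09  0.155] [1.67 0.06 0.02] wz -3.2
20.0 [0.38  0.075 0.155] [2.09 0.01 0.02] wz -4.0
24.0 [0.389 0.062 0.155] [ 2.5  -0.07  0.03] wz -4.8
28.0 [0.4   0.049 0.155] [ 2.91 -0.18  0.03] wz -5.6
32.0 [0.411 0.036 0.155] [ 3.31 -0.32  0.03] wz -6.4
36.0 [0.424 0.025 0.155] [ 3.7  -0.48  0.03] wz -7.2
40.0 [0.437 0.014 0.155] [ 4.07 -0.68  0.03] wz -8.0
44.0 [0.451 0.004 0.155] [ 4.44 -0.89  0.03] wz -8.8
48.0 [ 0.465 -0.004  0.155] [ 4.78 -1.13  0.04] wz -9.6
52.0 [ 0.48  -0.012  0.155] [ 5.11 -1.4   0.04] wz -10.4
56.0 [ 0.496 -0.019  0.155] [ 5.42 -1.68  0.04] wz -11.2
60.0 [ 0.512 -0.025  0.155] [ 5.72 -1.99  0.04] wz -12.0
64.0 [ 0.528 -0.029  0.155] [ 5.99 -2.32  0.04] wz -12.8
68.0 [ 0.545 -0.032  0.155] [ 6.23 -2.67  0.04] wz -13.6
72.0 [ 0.562 -0.034  0.155] [ 6.45 -3.04  0.04] wz -14.4
76.0 [ 0.579 -0.035  0.155] [ 6.64 -3.42  0.04] wz -15.2
```

>>> move_arm:
  motion: [0.42,0.04,0,0,0,-0.8,1,0.84,0.07,0,0,0,-1.6,1,1.25,0.08,0,0,0,-2.4,1,1.67,0.06,0,0,0,-3.2,1,2.09,0.01,0,0,0,-4,1,2.5,-0.07,0,0,0,-4.8,1,2.91,-0.18,0,0,0,-5.6,1,3.31,-0.32,0,0,0,-6.4,1,3.7,-0.48,0,0,0,-7.2,1,4.07,-0.68,0,0,0,-8,1,4.44,-0.89,0,0,0,-8.8,1,4.78,-1.13,0,0,0,-9.6,1,5.11,-1.4,0,0,0,-10.4,1,5.11,-1.4,0,0,0,-10.4,1]

```text
time_s: 51.9
tcp_pos: [0.482, -0.0134, 0.1555]
ee_rot: [[0.97, -0.243, -0.001], [-0.243, -0.97, -0.008], [0.001, 0.008, -1.0]]
wrist_force: [1.6, -1.2, -0.2]
gripper_width: 0.111
```

```bash
python3 arcb.py 2 22 2; python3 snap.py ah side
```

```text
door 16.386363633884095 r 0.24303741522381692 0.11054485824697488 [ 1.5677 -1.1531 -0.17  ]
2.0 [ 0.49  -0.017  0.155] [0.21 0.03 0.01] wz -0.4
4.0 [ 0.498 -0.02   0.155] [0.42 0.06 0.01] wz -0.8
6.0 [ 0.506 -0.023  0.155] [0.63 0.08 0.01] wz -1.2
8.0 [ 0.514 -0.025  0.155] [0.84 0.09 0.01] wz -1.6
10.0 [ 0.522 -0.028  0.155] [1.06 0.1  0.01] wz -2.0
12.0 [ 0.53  -0.03   0.155] [1.27 0.1  0.01] wz -2.4
14.0 [ 0.539 -0.031  0.155] [1.48 0.09 0.01] wz -2.8
16.0 [ 0.547 -0.033  0.155] [1.69 0.08 0.01] wz -3.2
18.0 [ 0.555 -0.034  0.155] [1.9  0.05 0.01] wz -3.6
20.0 [ 0.564 -0.035  0.155] [2.11 0.02 0.01] wz -4.0
```

View pics/ah_side.png

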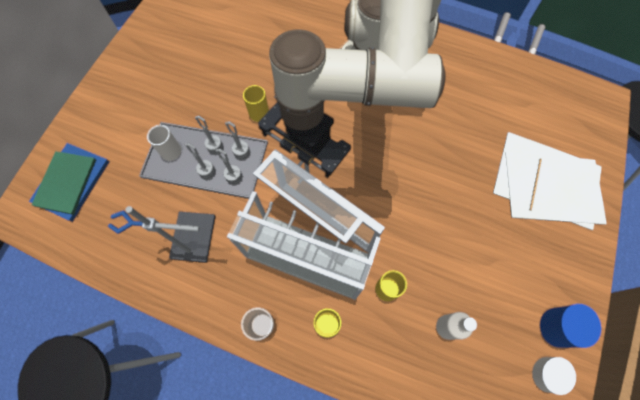

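Going well; close the last degrees more slowly until contact.

>>> move_arm:
  motion: [0.21,0.03,0,0,0,-0.4,1,0.42,0.06,0,0,0,-0.8,1,0.63,0.08,0,0,0,-1.2,1,0.84,0.09,0,0,0,-1.6,1,1.06,0.1,0,0,0,-2,1,1.27,0.1,0,0,0,-2.4,1,1.37,0.1,0,0,0,-2.6,1,1.48,0.09,0,0,0,-2.8,1,1.48,0.09,0,0,0,-2.8,1]

```text
time_s: 52.7
tcp_pos: [0.5378, -0.0309, 0.1555]
ee_rot: [[1.0, -0.004, -0.001], [-0.004, -1.0, -0.008], [-0.001, 0.008, -1.0]]
wrist_force: [0.5, -1.6, -0.5]
gripper_width: 0.112
```

```bash
python3 arcb.py 1 5 1
```

```text
door 2.580877032885928 r 0.24357031585079464 0.11243624187833408 [ 0.4986 -1.5505 -0.4788]
1.0 [ 0.542 -0.032  0.155] [0.1  0.03 0.01] wz -0.2
2.0 [ 0.546 -0.033  0.155] [0.21 0.04 0.01] wz -0.4
3.0 [ 0.55  -0.033  0.155] [0.31 0.06 0.01] wz -0.6
4.0 [ 0.555 -0.034  0.155] [0.42 0.07 0.01] wz -0.8
```

>>> move_arm:
  motion: [0.05,0.01,0,0,0,-0.1,1,0.1,0.02,0,0,0,-0.2,1,0.15,0.03,0,0,0,-0.3,1,0.2,0.04,0,0,0,-0.4,1,0.2,0.04,0,0,0,-0.4,1]

```text
time_s: 53.12
tcp_pos: [0.5463, -0.0323, 0.1555]
ee_rot: [[0.999, 0.032, -0.001], [0.032, -0.999, -0.008], [-0.001, 0.008, -1.0]]
wrist_force: [0.6, -0.6, -1.2]
gripper_width: 0.113
```

>>> move_arm:
  motion: [0.05,0.01,0,0,0,-0.1,1,0.1,0.02,0,0,0,-0.2,1,0.15,0.02,0,0,0,-0.3,1,0.2,0.03,0,0,0,-0.4,1,0.2,0.03,0,0,0,-0.4,1]

```text
time_s: 53.53
tcp_pos: [0.5501, -0.0329, 0.1554]
ee_rot: [[0.998, 0.066, -0.01], [0.066, -0.998, -0.007], [-0.011, 0.007, -1.0]]
wrist_force: [-11.6, 5.3, 7.7]
gripper_width: 0.113
```

>>> move_arm:
  motion: [0.05,0,0,0,0,0,0.6,0,0,0,0,0,0,0.2,0,0,0,0,0,0,0,0,0,0,0,0,0,0,0,0,0,0,0,0,0,0,0,0,0,0,0,0,0,0,0,0,0,0,0,0,0,-0.5,0,0,0,0,0,0,-1.2,0,0,0,0,0,0,-2,0,0,0,0,0,0,-3,0,0,0,0,0,0,-4,0,0,0,0,-1,0,-4.5,0,0,0,0,-2,0,-4.5,0,0,0,0,-3,0,-4.5,0,0,0,0,-3.5,-0.5,-4.5,0,0,0,0,-3.5,-1,-4.5,0,0,0,0,-3.5,-1,-4.5,0,0,0,0]

```text
time_s: 55.03
tcp_pos: [0.4085, 0.0003, 0.3377]
ee_rot: [[0.998, 0.069, -0.007], [0.069, -0.998, -0.005], [-0.008, 0.005, -1.0]]
wrist_force: [1.0, 0.4, -0.1]
gripper_width: 0.5
```

```bash
python3 snap.py ai side scene wrist; python3 - <<'E'
from h import *
s=r.sense();print(s['tcp_pos'])
a=cv2.imread('pics/ai_scene.png');crop(a,90,150,390,350,2,'pics/ai_a.png');crop(a,240,150,420,300,4,'pics/ai_c.png')
a=cv2.imread('pics/ai_side.png');crop(a,220,150,400,300,4,'pics/ai_d.png');crop(a,130,100,290,220,5,'pics/ai_e.png')
E
```

```text
[ 0.4098 -0.001   0.3367]
```

View pics/ai_c.png

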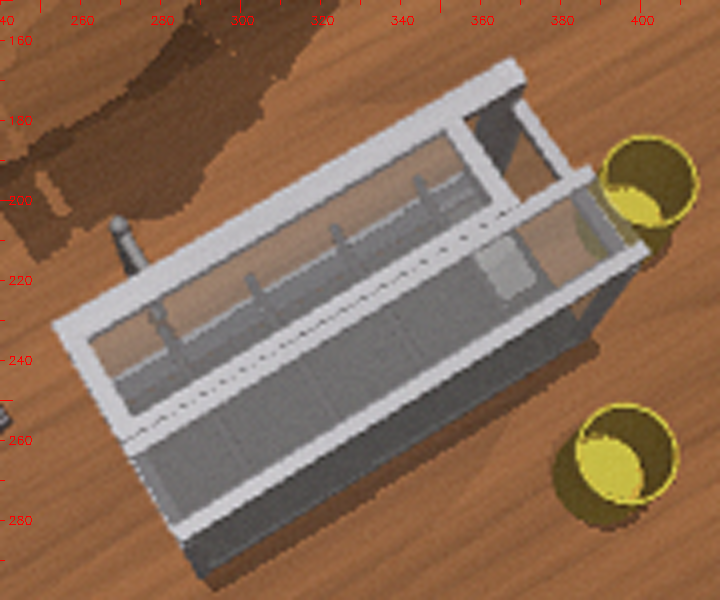

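View pics/ai_d.png

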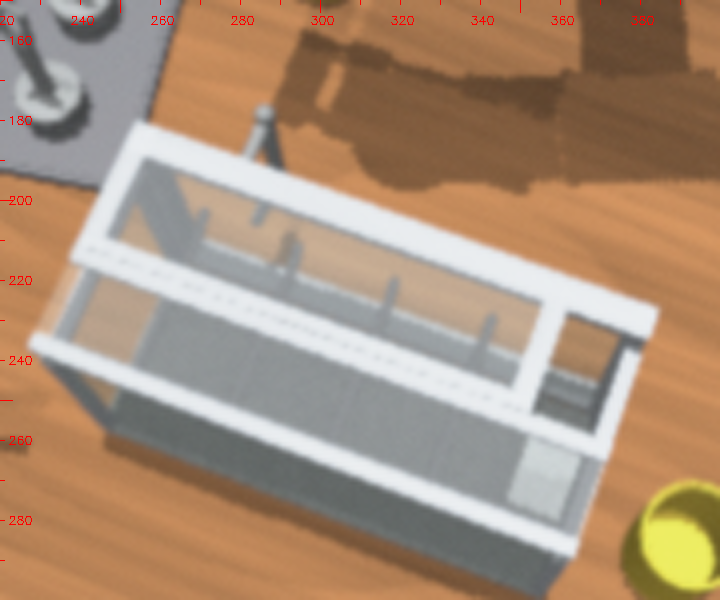

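View pics/ai_e.png

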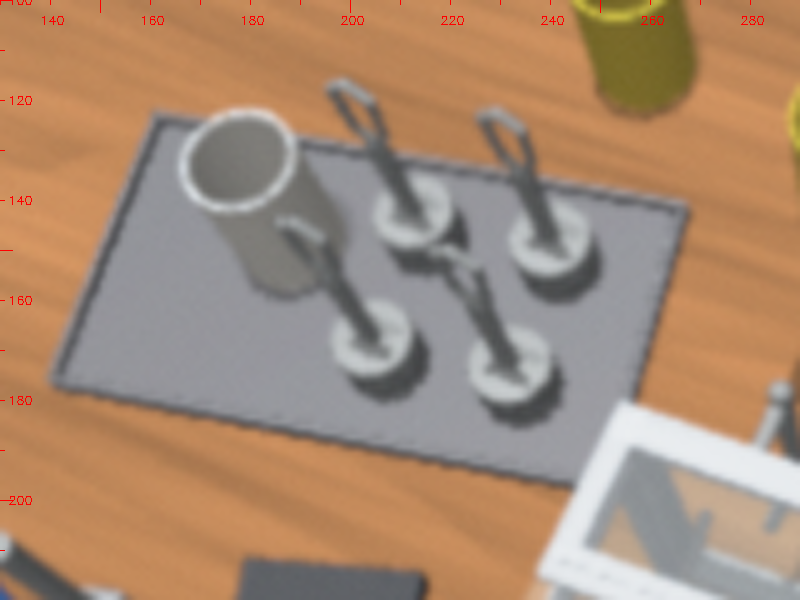

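View pics/ai_a.png

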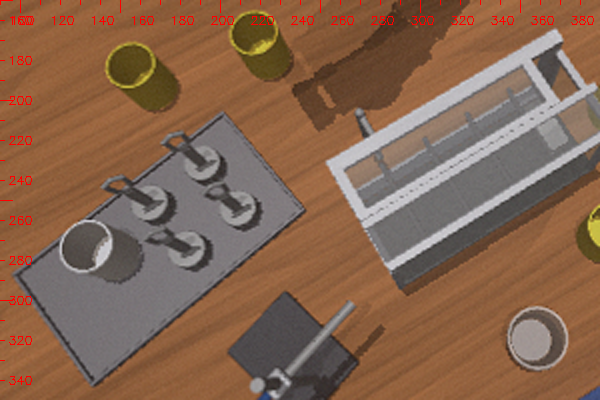

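```bash
python3 - <<'E'
from h import *
a=cv2.imread('pics/ai_scene.png');crop(a,85,190,265,345,4,'pics/ai_f.png')
o=np.array([.5118,-.323]);t=np.radians(9.3)
R=np.array([[np.cos(t),-np.sin(t)],[np.sin(t),np.cos(t)]])
P=plane('side',(177.5,132),.1);print(P,R.T@(P[:2]-o))
print('door outer corner y-',plane('scene',(254,231),.21),plane('side',(254.5,180.5),.21),'handle',tri([('scene',(269.5,207)),('side',(286,178.5))]))
E
```

```text
[ 0.4999 -0.3798  0.1   ] [-0.0209 -0.0541]
door outer corner y- [ 0.5866 -0.0888  0.21  ] [ 0.586  -0.0898  0.21  ] handle (array([ 0.5499, -0.0323,  0.1916]), [np.float64(0.00047463458653695934), np.float64(0.0004746345865369375)])
```

View pics/ai_f.png

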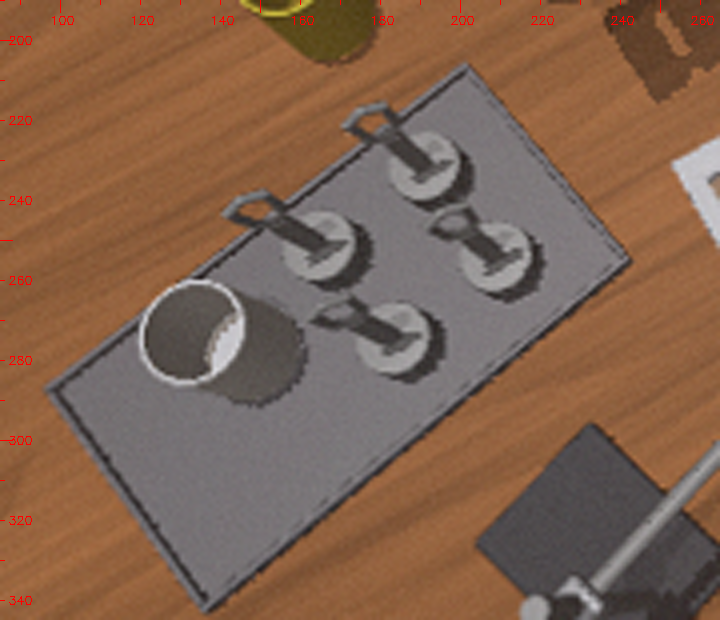

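```bash
python3 -c "
from station import r
print(r.sense()['wrist_force'],r.finish_job())"
```

```text
the job is handed in; nothing more can be done
[ 0.49821039 -0.11192275  0.51299438] None
```

I finished the whole job in about 55 s of the allowed 210 s and handed it in; the system reports no verdict. I stood the white beaker on the tray with the door shut and opened the door to about 1.9 rad by its handle. All four mass hangers then went from their pegs to the tray, and I closed the door until it met its stop.

**Last checks, from the scene and side pictures:**
- **Hangers:** all four stand upright on the tray floor.
- **Beaker:** it was knocked about 5 cm after I placed it, as the task warned might happen. It still stands upright, at about (-0.02, -0.055) m in the tray frame and so within the limits, and I left it there.
- **Door:** its top strip lies flush with the fixed half of the top, and its free corner measures about 0.005 rad from shut.
- **Bystanders and arm:** the stand and bottle look unmoved, judged by eye. The arm is clear of everything.

**Disagreements along the way:**
- The row of pegs sits about 17 mm to the -y side of the cabinet's centre, so I used the measured peg positions.
- The two cameras differed by up to about 1 cm on the beaker's position just after I placed it.
- As I lowered the gripper over the beaker the first time, it stopped about 5 mm high with 6 N pushing up. I did not find the cause, and the lift that followed was normal.

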